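Change the seedling plates in a growth drawer

ROBOT

A 6-joint arm with a two-finger parallel gripper is mounted at the origin on a cart in front of the work surface, level with it; the furniture and walls round the work are solid. World frame = base frame: x ahead of the robot, y to its left, z up, the work surface at z = 0. Lengths are in m, angles in rad, forces in N, time in s.
With the tool pointing down it reaches from about 0.25 to 0.775 m from the base axis. Payload 4 kg.
Tool frame: the origin (TCP) lies between the finger pads; the fingertips stand 14 mm ahead of it and the grasp point (between the pads) lies 5 mm behind it; z points along the fingers, y is the line along which they close (so a half turn about z gives the same grasp; the last joint's range is limited). The gripper opens to 94 mm and grips with 3 to 60 N. Pads are 16 mm wide; open, the fingers measure 119 mm over their backs; the gripper's body (75 mm by 177 mm) begins 78 mm behind the grasp point.
Start: joints at [1.008, 0.087, 1.371, -0, 1.684, -0.103], TCP at [0.244, 0.493, 0.185] pointing down, gripper open.
Joint ranges: [-3.1, 3.1], [-0.76, 2.03], [0.27, 2.55], [-1.08, 4.22], [0.17, 2.65], [-2.57, 2.57]. Speed limits (rad/s): [2.79, 2.79, 3.14, 3.14, 3.14, 3.14].

INTERFACE

Orientations are given as [roll, pitch, yaw] about the fixed x, y, z axes, in that order (R = Rz(yaw) Ry(pitch) Rx(roll)).
In Python, from bench import robot, snapshot gives the robot as it stands.
- The arm moves only by the tool carry_out, never from a script. Its argument "motion" is text: rows parted by semicolons, each of 4 numbers parted by spaces: the shift along the tool's x, y, z each as a share of 0.15 m, from -1 to 1, then the turn about the tool's z as a share of 180 degrees, from -1 to 1. A call has exactly 8 rows; each row is the pose to reach, as a shift and turn from the pose commanded when the call began, along the tool's axes at that moment, turning the shorter way round; what a row does not reach only later rows make up. A row lasts 1/10 s, in which the tool goes at most 50 mm and 8.59 degrees, less where a joint would pass 70% of its speed; a pose out of reach is approached as far as the arm can. A call with a number of a shift or a turn outside -1 to 1 is refused whole. A call with a gripper value outside its range is refused whole. "grip" is the opening, from -1 (shut) to 1 (fully open), set as the call begins (left out, the last holds). The fingers move at their own pace and stop on an object; the grip force is fixed at half the most. Time passes only in rows, so rows that repeat a pose let the fingers close, or fill a call up. It gives the time, the measured TCP pose, the force, the opening and the grip force at its end, in the units of the state.
- robot.get_obs(): the state, without advancing time (a new reading comes with each control period).
- snapshot(name): name is "scene" or "top" or "wrist"; returns a dict with "image" (400x640x3 uint8, red, green, blue), "fx", "fy", "cx", "cy" (pixels), "distortion" ([k1, k2, p1, p2, k3] as OpenCV has them; the pictures are not rectified), "pose" (4x4, takes a point from camera to world coordinates); the wrist camera has in their place "hand_eye" (4x4, takes a point from camera to tool coordinates, whose origin is the TCP and whose axes are the flange's). Camera axes: x right, y up, looking along -z (the intrinsics and any distortion apply to the point x, -y, -z); pixel columns grow to the right and rows downward; lengths in m; the calibration is good to about 2 mm. A picture is of the moment at which its call begins: read the wrist's pose just before it. There is no depth.
- robot.close_job(): hands the job in; it is judged then, once.
The state is a dict: "time": time; "joint_positions": joint angles; "qvel": joint speeds; "joint_torque": joint torques, N m; "tool_pos": TCP position; "ee_rot": TCP orientation; "wrist_force": force on the tool from outside, world axes, zero at the start; "wrist_torque": the same for the moment, N m; "width": finger opening in m; "finger_force": force on a finger pad.
Only numpy, scipy, OpenCV 4.12 (cv2) and the standard library are available. Lean on these libraries where they do the work, as an engineer would, in place of code of your own. Each camera call takes 0.05 s, during which the arm holds its last target. There are 200 camera calls.

TASK

Pinch the two orange tabs of the clip-on cover together, lift the cover off the open drawer of the growth unit and lay it flat on the worktop. Keeping every plate on edge all the way, move the dark, grown plates from the drawer to free slots of the blue rack and all the white, freshly sown plates from the rack to the drawer, each standing in a slot of its own. Then put the cover back so that both its catches spring home, and push the drawer fully shut until it seats, leaving the bottle standing.

Things in the scene. Friction and masses are not known exactly. Their poses are not given: they have to be found in the camera images.
- growth_unit: white benchtop growth cabinet, y from -141 to +223 mm (control panel at the left), 190 deep, 174 high, fixed. Origin on the worktop in the plane of its front face, at the drawer's middle; x into the cabinet, z up. Its drawer starts pulled out towards the robot. The worktop at its left (y 0.2 to 0.5, x 0.38 to 0.56 m) is free for the cover.
- plate_drawer (a joint): how far the drawer is pulled out (m): 0 shut, 0.16 at the stop. It slides with about 2.5 N of friction. A sprung detent roller resists from 0.013 to 0.005 (some 5 to 8 N more), then snaps it home to 0.
- drawer_tray (a point): centre of the underside of the drawer's white tray, 12 mm above the worktop; x to the rear (the way the drawer closes), y to the left, z up. Inside, the tray is 104 mm (x) by 240 mm (y); its walls end in a flared lip at z = 124 mm. The cover lies on corner posts, its underside at z = 100.5 mm, its y along the tray's y, with 2 mm of play all round.
- drawer_front (a point): point on the outer face of the drawer's front panel, 118 mm above the tray's underside, in the middle of its width, where it can be pushed; axes as drawer_tray. The panel is 278 mm wide, its top 27 mm above this point; a bar handle stands 35 mm out, 73 mm below this point.
- slot_1 (a point): slot 1 of 4 in the drawer (right to left, 48 mm apart): where the centre of a plate standing in it lies, 51.5 mm above the tray's underside; axes as drawer_tray. The slot is 20 mm wide in y, 32 mm at the bevelled mouth; the blocks beside it end 7.5 mm below this point. A V bed centres the plate in x.
- slot_2 (a point): slot 2 of 4 in the drawer (right to left, 48 mm apart): where the centre of a plate standing in it lies, 51.5 mm above the tray's underside; axes as drawer_tray. The slot is 20 mm wide in y, 32 mm at the bevelled mouth; the blocks beside it end 7.5 mm below this point. A V bed centres the plate in x.
- slot_3 (a point): slot 3 of 4 in the drawer (right to left, 48 mm apart): where the centre of a plate standing in it lies, 51.5 mm above the tray's underside; axes as drawer_tray. The slot is 20 mm wide in y, 32 mm at the bevelled mouth; the blocks beside it end 7.5 mm below this point. A V bed centres the plate in x.
- slot_4 (a point): slot 4 of 4 in the drawer (right to left, 48 mm apart): where the centre of a plate standing in it lies, 51.5 mm above the tray's underside; axes as drawer_tray. The slot is 20 mm wide in y, 32 mm at the bevelled mouth; the blocks beside it end 7.5 mm below this point. A V bed centres the plate in x.
- cover: grey clip-on cover, a flat plate 99 x 236 x 5 mm, 0.18 kg; origin at the middle of its underside, z up, y along its length. Two orange finger tabs in the middle, 34 mm wide (x), stand up to 40 mm above the origin; their outer faces are at y = +30 and -30 mm. Pinched fully together they are 44 mm apart, and the cover can be lifted by them.
- tab_left (a joint): travel of the cover's tab at +y towards the middle (m): 0 sprung out, 0.008 fully pinched; the spring takes 2 to 5 N. The tab draws a slider whose nib sticks 8 mm out beyond the end of the plate and catches under the end wall of the drawer; pinching draws it in and frees the cover. The cover goes back with the tabs pinched; let go, and the nibs spring out.
- tab_right (a joint): the same for the cover's tab at -y. Laid in place with the tabs not pinched, the cover snaps in when its middle is pressed down with 10 to 15 N (on the grey block between the tabs, 40 x 22 mm, top 21 mm above the cover's underside).
- plate_rack: blue rack with four slots like the drawer's (at y = -72, -24, 24, 72 mm), 112 mm (x) by 236 mm (y), 55 mm high, fixed; origin at the middle of its underside, z up. Plates stand on edge in it, their axes along its y, their centres 51.5 mm above the worktop.
- rack_1 (a point): slot 1 of 4 in the blue rack (48 mm apart along its y): where the centre of a plate standing in it lies; axes as plate_rack; shaped like the drawer's slots.
- rack_2 (a point): slot 2 of 4 in the blue rack (48 mm apart along its y): where the centre of a plate standing in it lies; axes as plate_rack; shaped like the drawer's slots.
- rack_3 (a point): slot 3 of 4 in the blue rack (48 mm apart along its y): where the centre of a plate standing in it lies; axes as plate_rack; shaped like the drawer's slots.
- rack_4 (a point): slot 4 of 4 in the blue rack (48 mm apart along its y): where the centre of a plate standing in it lies; axes as plate_rack; shaped like the drawer's slots.
- sown_a: white, freshly sown seedling plate: a sealed round petri dish, 91 mm across, 16 mm thick, 40 g, standing on edge in the rack; two or three such plates are there. Origin at the centre of one flat face; z is the dish's axis (level while it stands), its centre lies 8 mm along +z. Pick it across its thickness, near the top.
- sown_b: white, freshly sown seedling plate: a sealed round petri dish, 91 mm across, 16 mm thick, 40 g, standing on edge in the rack; two or three such plates are there. Origin at the centre of one flat face; z is the dish's axis (level while it stands), its centre lies 8 mm along +z. Pick it across its thickness, near the top.
- sown_c: white, freshly sown seedling plate: a sealed round petri dish, 91 mm across, 16 mm thick, 40 g, standing on edge in the rack; two or three such plates are there. Origin at the centre of one flat face; z is the dish's axis (level while it stands), its centre lies 8 mm along +z. Pick it across its thickness, near the top.
- grown_a: dark, grown seedling plate: a sealed round petri dish, 91 mm across, 16 mm thick, 40 g, standing on edge in the drawer under the cover; one or two such plates are there. Origin at the centre of one flat face; z is the dish's axis (level while it stands), its centre lies 8 mm along +z. Pick it across its thickness, near the top.
- grown_b: dark, grown seedling plate: a sealed round petri dish, 91 mm across, 16 mm thick, 40 g, standing on edge in the drawer under the cover; one or two such plates are there. Origin at the centre of one flat face; z is the dish's axis (level while it stands), its centre lies 8 mm along +z. Pick it across its thickness, near the top.
- media_bottle: bottle with a blue cap, 62 mm across, 111 mm high, behind the rack; origin at the centre of its underside, z up. It must stay standing.
There are look-alikes about, which are no part of the job. Leave any red look-alike of the sown_b alone.

How it is judged:
By the outcome, as a careful person would: the job done as asked, in the order asked, and still so for the second after the job is handed in, with the robot touching nothing.
Of sown_a, sown_b, sown_c only 2 to 3 are there at a start; the rules pass over those that are not, and their reading is None.
Of grown_a, grown_b only 1 to 2 are there at a start; the rules pass over those that are not, and their reading is None.
At some moment in a run one of cover may be knocked a few centimetres aside while the robot is not near it.
It also fails if it takes over 200 s, if anything falls off the work surface, if the arm or the gripper's body presses on something with over 40 N, if the wrist force passes 120 N, or if a joint passes its speed limit or range.

## Working session

There is one attempt and no reset: what is moved stays moved. The work goes in short steps, Python scripts to look and compute and a tool call to move; the robot and the scene stay as the last step left them, time stands still between calls to the robot, and variables do not carry over. Pictures are saved under pics/ and viewed, at most 14 in all, crops included, and the job is handed in when it is done.

Besides the shell and the picture viewer there is one more tool, called after "Request:" by a JSON object that holds its "op" and its "data", one argument or row to a line. carry_out: Moves the arm, as the interface text tells. Shift numbers are shares of 0.15 m and turn numbers shares of 180 degrees, none past 1 either way. Its arguments: {"type":"object","properties":{"motion":{"type":"string"},"grip":{"type":"number"}},"required":["motion"]}

```bash
ls; mkdir -p pics; cat > h.py <<'E'
import numpy as np, cv2
from bench import robot, snapshot
def snap(name, fn):
    s=snapshot(name); cv2.imwrite('pics/'+fn+'.png', s['image'][:,:,::-1]); np.savez('pics/'+fn+'.npz', **{k:np.array(v) for k,v in s.items()}); return s
def ld(fn): return dict(np.load('pics/'+fn+'.npz'))
def K(s): return np.array([[s['fx'],0,s['cx']],[0,s['fy'],s['cy']],[0,0,1]],float)
def ray(s,uv,z):
    """world point on plane height z for pixel uv"""
    p=cv2.undistortPoints(np.array([[uv]],float),K(s),np.array(s['distortion'],float))[0,0]
    d=s['pose'][:3,:3]@np.array([p[0],-p[1],-1]); o=s['pose'][:3,3]
    return o+d*(z-o[2])/d[2]
def proj(s,P):
    c=(np.asarray(P,float)-s['pose'][:3,3])@s['pose'][:3,:3]
    q=c*[1,-1,-1]
    return cv2.projectPoints(q.reshape(-1,1,3),np.zeros(3),np.zeros(3),K(s),np.array(s['distortion'],float))[0].reshape(-1,2)
def obs():
    o=robot.get_obs(); print({k:np.round(v,4).tolist() for k,v in o.items() if k in('time','tool_pos','ee_rot','width','finger_force','wrist_force','joint_positions')}); return o
E
python3 - <<'E'
from h import *
for n in('top','scene'):
    s=snap(n,n+'0'); print(n,s['pose'].round(3).tolist(),s['fx'],s['cx'],s['cy'],s['distortion'])
obs()
a=cv2.imread('pics/top0.png');b=cv2.imread('pics/scene0.png')
E
```

```text
pics
top [[0.022, 0.983, -0.184, 0.341], [-1.0, 0.022, -0.001, -0.138], [0.004, 0.184, 0.983, 1.077], [0.0, 0.0, 0.0, 1.0]] 371.76496930343353 318.4891883694587 201.38148320057238 [-0.08367594  0.          0.          0.          0.        ]
scene [[0.99, 0.106, -0.097, 0.432], [-0.143, 0.758, -0.636, -0.724], [0.006, 0.644, 0.765, 0.807], [0.0, 0.0, 0.0, 1.0]] 384.13418563418145 320.89846870604316 202.1254022326199 [-0.07770003  0.          0.          0.          0.        ]
{'time': 0.1, 'joint_positions': [1.0079, 0.0879, 1.3721, -0.0, 1.6837, -0.1031], 'tool_pos': [0.2438, 0.4924, 0.1841], 'ee_rot': [-3.1396, -0.0002, 2.6818], 'wrist_force': [0.1831, -0.1347, -0.396], 'finger_force': 0.0, 'width': 0.0942}
```

View pics/top0.png

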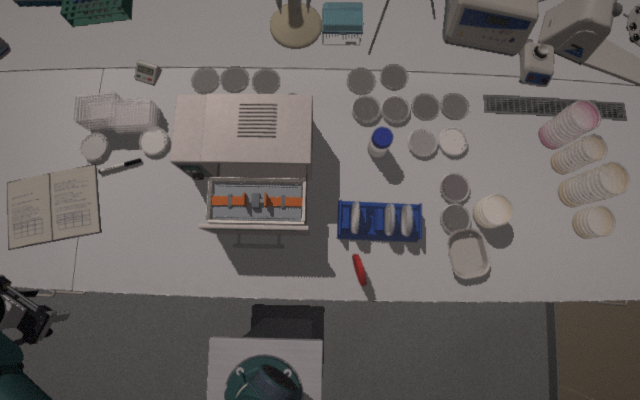

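View pics/scene0.png

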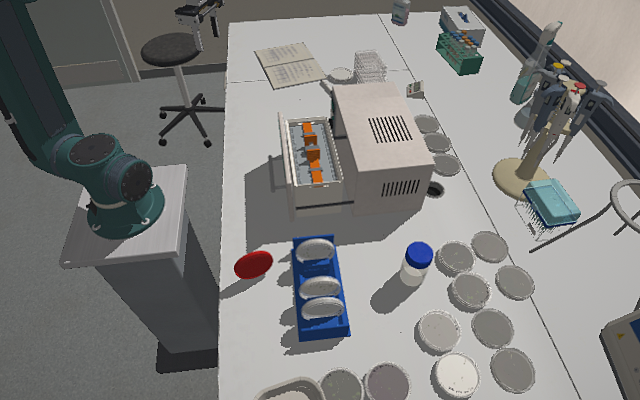

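Top view: the drawer with the cover is at (257,202) and the rack is at (380,221). Three white plates stand in the rack at (355,218), (390,220) and (406,220); slot (372,221) is free. Things that could be mistaken for the targets are the red dish at (360,270), lying dishes at (424,143), (453,142), (95,148) and (155,143), and grey dishes around (380,100). By the description, I take the three plates standing in the rack. I'll check them in a close crop.

```bash
python3 - <<'E'
import cv2
a=cv2.imread('pics/top0.png')[165:290,195:430]
cv2.imwrite('pics/c0.png',cv2.resize(a,None,fx=3.4,fy=3.4,interpolation=cv2.INTER_CUBIC))
E
```

```text
(no output)
```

View pics/c0.png

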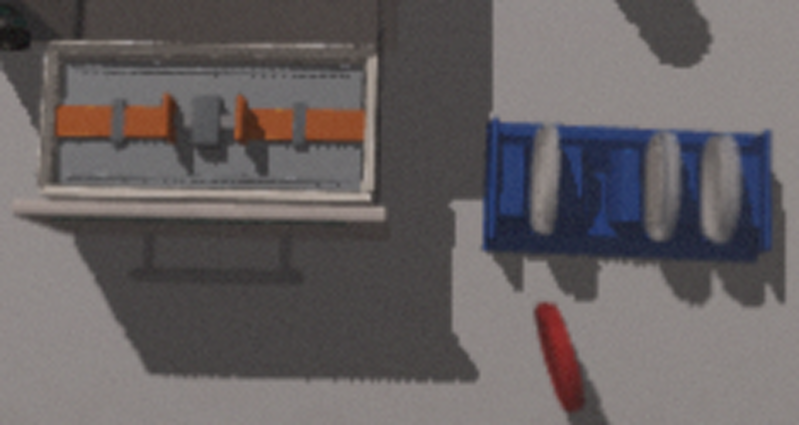

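```bash
python3 - <<'E'
from h import *
s=ld('top0')
def q(n,c,z): 
    p=ray(s,(c[0]/3.4+195,c[1]/3.4+165),z); print(n,p.round(4)); return p
for n,c,z in [('lipTL',(48,42),.136),('lipTR',(378,42),.136),('lipBL',(40,195),.136),('lipBR',(372,198),.136),
 ('panL',(12,208),.157),('panR',(385,215),.157),('block',(206,118),.1335),('tabL',(169,115),.15),('tabR',(241,115),.15),
 ('rTL',(490,120),.055),('rTR',(770,132),.055),('rBL',(484,248),.055),('rBR',(770,252),.055),
 ('p1t',(551,128),.075),('p1b',(541,232),.075),('p3t',(665,133),.075),('p3b',(661,240),.075),('p4t',(722,137),.075),('p4b',(720,240),.075),('p1',(546,180),.097),('p3',(663,187),.097),('p4',(721,188),.097),('red',(560,356),.08)]: q(n,c,z)
E
```

```text
lipTL [0.5748 0.1506 0.136 ]
lipTR [ 0.5801 -0.1043  0.136 ]
lipBL [0.4559 0.1476 0.136 ]
lipBR [ 0.4596 -0.1032  0.136 ]
panL [0.4432 0.1614 0.157 ]
panR [ 0.4447 -0.1138  0.157 ]
block [0.5183 0.0251 0.1335]
tabL [0.5169 0.0502 0.15  ]
tabR [ 0.5181 -0.0039  0.15  ]
rTL [ 0.5367 -0.1954  0.055 ]
rTR [ 0.5318 -0.4277  0.055 ]
rBL [ 0.4312 -0.1919  0.055 ]
rBR [ 0.4324 -0.425   0.055 ]
p1t [ 0.5274 -0.2437  0.075 ]
p1b [ 0.4431 -0.236   0.075 ]
p3t [ 0.5253 -0.3361  0.075 ]
p3b [ 0.4386 -0.3318  0.075 ]
p4t [ 0.5231 -0.3826  0.075 ]
p4b [ 0.4395 -0.3792  0.075 ]
p1 [ 0.4818 -0.2376  0.097 ]
p3 [ 0.4782 -0.3296  0.097 ]
p4 [ 0.4783 -0.3755  0.097 ]
red [ 0.346  -0.2509  0.08  ]
```

Request:
{"op": "carry_out", "data": {
  "motion": "0 0 -0.3 0.04; 0 0 -0.6 0.08; 0 0 -0.9 0.12; 0 0 -0.9 0.147; 0 0 -0.9 0.147; 0 0 -0.9 0.147; 0 0 -0.9 0.147; 0 0 -0.9 0.147",
  "grip": 1
}}

```text
time: 0.9
tool_pos: [0.2438, 0.4925, 0.3185]
ee_rot: [-3.139, 0.001, 2.221]
wrist_force: [-0.2, -0.2, -0.3]
width: 0.0942
finger_force: 0.0
```

```bash
python3 - <<'E'
from h import *
obs(); s=snap('wrist','w0'); print(s['hand_eye'].round(3).tolist(),s['fx'])
E
```

```text
{'time': 0.9, 'joint_positions': [1.0079, 0.1026, 1.0916, 0.0, 1.9506, 0.358], 'tool_pos': [0.2438, 0.4925, 0.3185], 'ee_rot': [-3.1386, 0.0011, 2.2207], 'wrist_force': [-0.1987, -0.1923, -0.3402], 'finger_force': 0.0, 'width': 0.0942}
[[0.001, 0.962, 0.274, 0.081], [1.0, -0.0, -0.0, -0.0], [0.0, 0.274, -0.962, -0.2], [0.0, 0.0, 0.0, 1.0]] 319.3331792355947
```

Request:
{"op": "carry_out", "data": {
  "motion": "0 0 0 -0.04; 0 0 0 -0.08; 0 0 0 -0.12; 0 0 0 -0.16; 0 0 0 -0.2; 0 0 0 -0.24; 0 0 0 -0.28; 0 0 0 -0.293"
}}

```text
time: 1.75
tool_pos: [0.2439, 0.4927, 0.3196]
ee_rot: [-3.141, -0.001, -3.139]
wrist_force: [-0.7, -0.0, 0.1]
width: 0.0938
finger_force: 0.0
```

Request:
{"op": "carry_out", "data": {
  "motion": "-0.15 -0.25 0 0; -0.3 -0.5 0 0; -0.45 -0.75 0 0; -0.6 -1 0 0; -0.6 -1 0 0; -0.6 -1 0 0; -0.6 -1 0 0; -0.6 -1 0 0"
}}

```text
time: 2.55
tool_pos: [0.3332, 0.3438, 0.3199]
ee_rot: [-3.142, -0.001, -3.141]
wrist_force: [0.4, 0.3, 0.1]
width: 0.0941
finger_force: 0.0
```

Request:
{"op": "carry_out", "data": {
  "motion": "-0.15 -0.25 0 0; -0.3 -0.5 0 0; -0.45 -0.75 0 0; -0.6 -1 0 0; -0.6 -1 0 0; -0.6 -1 0 0; -0.6 -1 0 0; -0.6 -1 0 0"
}}

```text
time: 3.35
tool_pos: [0.4231, 0.1942, 0.3203]
ee_rot: [3.141, 0.0, -3.14]
wrist_force: [-0.3, 0.4, 0.1]
width: 0.0941
finger_force: 0.0
```

Request:
{"op": "carry_out", "data": {
  "motion": "-0.15 -0.25 0 0; -0.3 -0.5 0 0; -0.3 -0.75 0 0; -0.4 -1 0 0; -0.4 -1 0 0; -0.4 -1 0 0; -0.4 -1 0 0; -0.4 -1 0 0"
}}

```text
time: 4.15
tool_pos: [0.4833, 0.0442, 0.3205]
ee_rot: [3.141, 0.001, -3.14]
wrist_force: [0.3, -0.2, -0.9]
width: 0.094
finger_force: 0.0
```

```bash
cat >> h.py <<'E'
from scipy.spatial.transform import Rotation as R
def wsnap(fn):
    o=robot.get_obs(); s=dict(snapshot('wrist'))
    T=np.eye(4); T[:3,:3]=R.from_euler('xyz',o['ee_rot']).as_matrix(); T[:3,3]=o['tool_pos']
    s['pose']=T@s['hand_eye']
    cv2.imwrite('pics/'+fn+'.png', s['image'][:,:,::-1]); np.savez('pics/'+fn+'.npz', **{k:np.array(v) for k,v in s.items()}); return s
E
python3 - <<'E'
from h import *
obs(); wsnap('w1')
E
```

```text
{'time': 4.15, 'joint_positions': [-0.026, -0.0446, 1.2386, 0.0004, 1.9471, -1.5983], 'tool_pos': [0.4833, 0.0442, 0.3205], 'ee_rot': [3.1413, 0.0005, -3.14], 'wrist_force': [0.3337, -0.2319, -0.9204], 'finger_force': 0.0, 'width': 0.094}
```

View pics/w1.png

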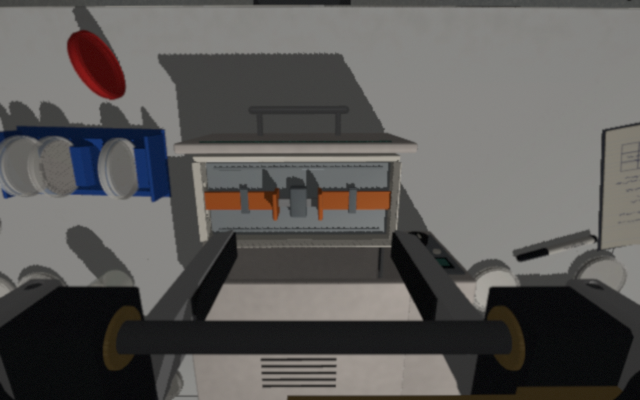

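Wrist view: the cover lies in the drawer, with its tabs at about (276,204) and (320,204) and the block at (298,202).

```bash
python3 - <<'E'
from h import *
s=ld('w1')
for n,c,z in [('lipFL',(193,158),.136),('lipFR',(400,158),.136),('lipBL',(202,246),.136),('lipBR',(396,246),.136),('panL',(176,149),.157),('panR',(416,149),.157),
 ('block',(298,187),.1335),('blockb',(298,216),.1335),('tabR',(276,190),.1525),('tabRb',(276,219),.1525),('tabL',(321,191),.1525),('tabLb',(321,218),.1525),('endR',(205,200),.119),('endL',(389,199),.119),('covF',(298,163),.1175),('covB',(298,231),.1175),('rackc',(165,128),.055),('rackc2',(170,198),.055),('p1',(133,138),.075),('p1b',(133,195),.075)]:
    print(n,ray(s,c,z).round(4))
img=s['image'][150:250,180:420]
cv2.imwrite('pics/c1.png',cv2.resize(img[:,:,::-1],None,fx=3.3,fy=3.3,interpolation=cv2.INTER_CUBIC))
E
```

```text
lipFL [ 0.4617 -0.1014  0.136 ]
lipFR [0.4612 0.1491 0.136 ]
lipBL [ 0.5774 -0.1014  0.136 ]
lipBR [0.5769 0.1527 0.136 ]
panL [ 0.4482 -0.1118  0.157 ]
panR [0.4477 0.1608 0.157 ]
block [0.4982 0.0252 0.1335]
blockb [0.5365 0.0247 0.1335]
tabR [ 4.972e-01 -1.000e-04  1.525e-01]
tabRb [ 0.5338 -0.0012  0.1525]
tabL [0.4984 0.0534 0.1525]
tabLb [0.5324 0.0537 0.1525]
endR [ 0.5196 -0.0977  0.119 ]
endL [0.5178 0.1434 0.119 ]
covF [0.4707 0.0247 0.1175]
covB [0.5635 0.0237 0.1175]
rackc [ 0.4312 -0.1678  0.055 ]
rackc2 [ 0.5352 -0.1732  0.055 ]
p1 [ 0.4435 -0.2047  0.075 ]
p1b [ 0.5251 -0.2172  0.075 ]
```

View pics/c1.png

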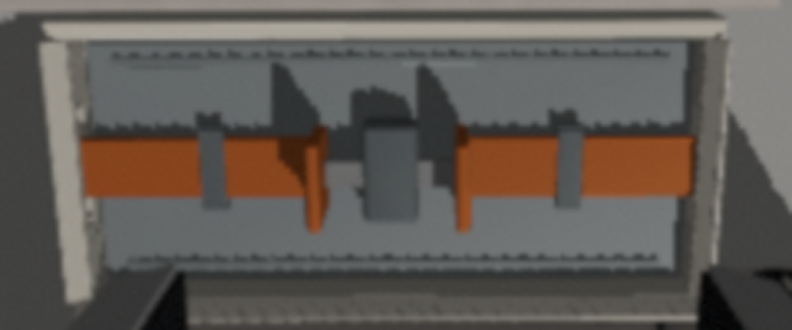

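Request:
{"op": "carry_out", "data": {
  "motion": "-0.12 -0.06 0.1 0; -0.225 -0.125 0.25 0; -0.225 -0.125 0.5 0; -0.225 -0.125 0.75 0; -0.225 -0.125 0.9 0; -0.225 -0.125 1 0; -0.225 -0.125 1 0; -0.225 -0.125 1 0"
}}

```text
time: 5.0
tool_pos: [0.5178, 0.0242, 0.1714]
ee_rot: [3.142, 0.002, 3.141]
wrist_force: [-0.9, 0.3, -0.2]
width: 0.0939
finger_force: 0.0
```

Request:
{"op": "carry_out", "data": {
  "motion": "0 0 0.1 0; 0 0 0.2 0; 0 0 0.23 0; 0 0 0.23 0; 0 0 0.23 0; 0 0 0.23 0; 0 0 0.23 0; 0 0 0.23 0"
}}

```text
time: 5.8
tool_pos: [0.5176, 0.0238, 0.1362]
ee_rot: [3.142, 0.001, 3.14]
wrist_force: [-0.3, -0.1, -0.0]
width: 0.0942
finger_force: 0.0
```

Request:
{"op": "carry_out", "data": {
  "motion": "0 0 0 0; 0 0 0 0; 0 0 0 0; 0 0 0 0; 0 0 0 0; 0 0 0 0; 0 0 0 0; 0 0 0 0",
  "grip": -1
}}

```text
time: 6.6
tool_pos: [0.5173, 0.0238, 0.1357]
ee_rot: [3.142, 0.0, 3.14]
wrist_force: [-0.2, -1.0, -0.4]
width: 0.0335
finger_force: 0.0
```

Request:
{"op": "carry_out", "data": {
  "motion": "0 0 0 0; 0 0 0 0; 0 0 0 0; 0 0 0 0; 0 0 0 0; 0 0 0 0; 0 0 0 0; 0 0 0 0"
}}

```text
time: 7.4
tool_pos: [0.5173, 0.0239, 0.1357]
ee_rot: [3.141, 0.0, 3.14]
wrist_force: [0.2, -0.8, -0.4]
width: 0.0006
finger_force: 0.0
```

```bash
python3 - <<'E'
from h import *
obs(); s=wsnap('w2')
t=snap('top','top1')
a=cv2.resize(t['image'][160:250,190:330,::-1],None,fx=4,fy=4,interpolation=cv2.INTER_CUBIC)
b=cv2.resize(s['image'][0:400,60:540,::-1],None,fx=.75,fy=.75)
c=np.zeros((600,800,3),np.uint8)
a=a[:300];c[:a.shape[0],:a.shape[1]]=a; c[300:,:360]=b[:300]
t2=snap('scene','sc1'); d=cv2.resize(t2['image'][90:210,250:390,::-1],None,fx=2.5,fy=2.5,interpolation=cv2.INTER_CUBIC)
c[300:,400:750]=d
cv2.imwrite('pics/c2.png',c)
E
```

```text
{'time': 7.4, 'joint_positions': [-0.0635, 0.0307, 1.5282, 0.0001, 1.5826, -1.6332], 'tool_pos': [0.5173, 0.0239, 0.1357], 'ee_rot': [3.1415, 0.0001, 3.1405], 'wrist_force': [0.1727, -0.8257, -0.3765], 'finger_force': 0.0, 'width': 0.0006}
```

View pics/c2.png

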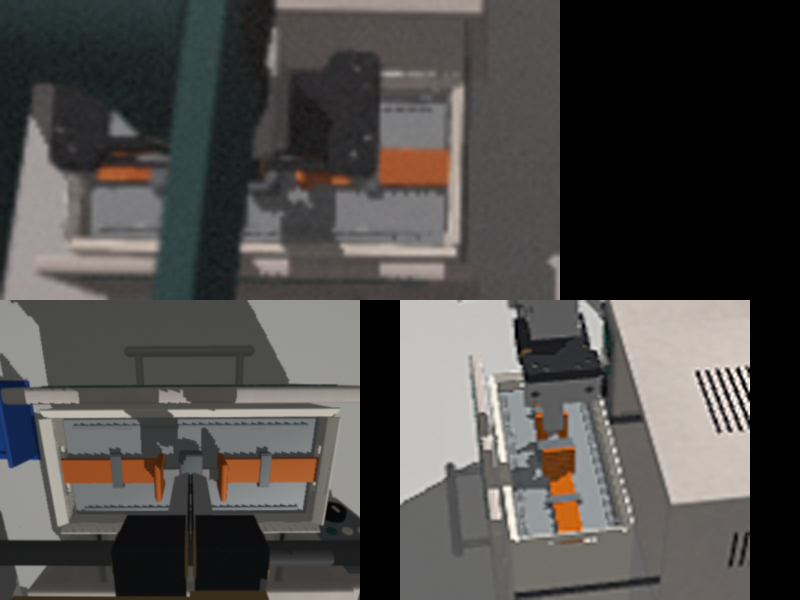

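The fingers closed on nothing, apparently passing above the tabs, although the arm reports the height I planned. I'll check the real heights with the oblique scene camera.

```bash
python3 - <<'E'
from h import *
s=ld('scene0');s1=ld('sc1')
out=[]
def ov(s,pts,box,f):
    a=cv2.resize(s['image'][box[1]:box[3],box[0]:box[2],::-1],None,fx=f,fy=f,interpolation=cv2.INTER_CUBIC)
    for P,col in pts:
        u=(proj(s,P)[0]+.5-[box[0],box[1]])*f
        cv2.circle(a,tuple(int(v) for v in u),2,col,-1)
    return a
c=[.517,.0252]
pts=[]
for dx in(-.02,.02):
    for dy in(-.011,.011): pts.append(([c[0]+dx,c[1]+dy,.1335],(0,255,0)))
for dx in(-.017,.017):
    for dy in(-.03,.03): pts.append(([c[0]+dx,c[1]+dy,.1525],(255,255,0)))
for x in(.4615,.577):
    for y in(-.1014,.151): pts.append(([x,y,.136],(0,0,255)))
b=(275,100,355,195)
A=ov(s,pts,b,5)
B=ov(s1,pts+[([.5173,.0239,z],(255,0,255)) for z in(.1217,.1357,.1407)],b,5)
cv2.imwrite('pics/c3.png',np.hstack([A,B])[:, :800])
E
```

```text
(no output)
```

View pics/c3.png

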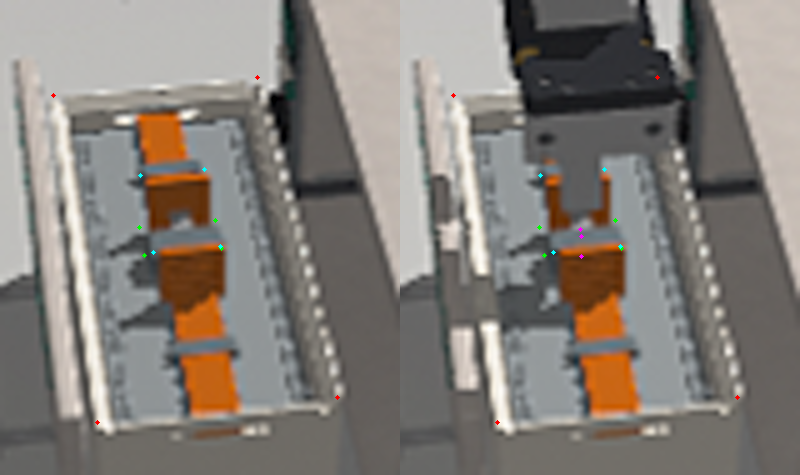

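```bash
python3 - <<'E'
from h import *
w=ld('w2');s=ld('sc1')
A=cv2.resize(w['image'][160:280,260:370,::-1],None,fx=4,fy=4,interpolation=cv2.INTER_CUBIC)
for z in(.1217,.1357,.1507):
    u=(proj(w,[.5173,.0239,z])[0]+.5-[260,160])*4; print(u); cv2.circle(A,tuple(int(v) for v in u),2,(255,0,255),-1)
B=cv2.resize(s['image'][95:155,290:335,::-1],None,fx=8,fy=8,interpolation=cv2.INTER_CUBIC)
for z in(.1217,.1357,.1507):
    u=(proj(s,[.5173,.0239,z])[0]+.5-[290,95])*8; print(u); cv2.circle(B,tuple(int(v) for v in u),2,(255,0,255),-1)
cv2.imwrite('pics/c4.png',np.hstack([A,B]))
E
```

```text
[214.81970431 261.80031711]
[214.75875189 291.32803571]
[214.68437922 327.3642836 ]
[170.21339899 450.32617943]
[169.60323644 418.2954188 ]
[168.9367194  383.23057044]
```

View pics/c4.png

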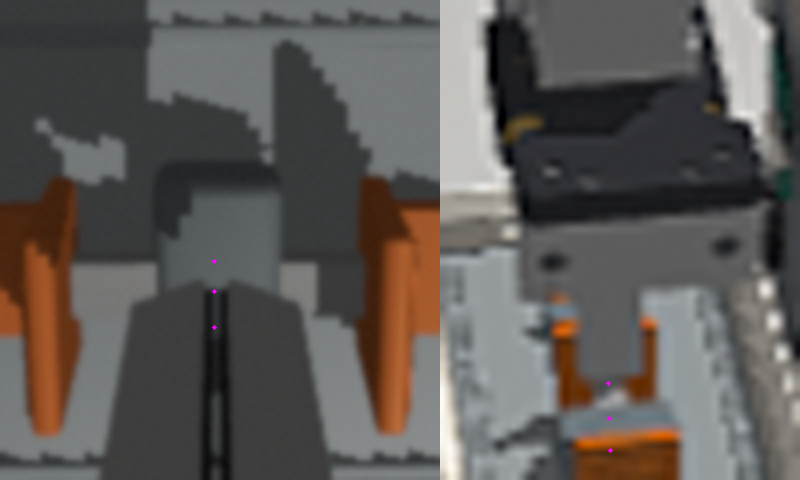

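Both views put the fingertips at about z=0.14–0.15, higher than the stated 0.122, so they closed above the tabs. I'll reopen and step down while watching the force.

Request:
{"op": "carry_out", "data": {
  "motion": "0 0 0 0; 0 0 0 0; 0 0 0 0; 0 0 0 0; 0 0 0 0; 0 0 0 0; 0 0 0 0; 0 0 0 0",
  "grip": 0.64
}}

```text
time: 8.35
tool_pos: [0.5173, 0.0238, 0.1357]
ee_rot: [3.142, 0.0, 3.14]
wrist_force: [0.1, 0.8, 1.4]
width: 0.061
finger_force: 0.0
```

Request:
{"op": "carry_out", "data": {
  "motion": "0 0 0 0; 0 0 0 0; 0 0 0 0; 0 0 0 0; 0 0 0.02 0; 0 0 0.04 0; 0 0 0.05 0; 0 0 0.05 0"
}}

```text
time: 9.15
tool_pos: [0.517, 0.0239, 0.1276]
ee_rot: [3.141, -0.001, 3.14]
wrist_force: [0.4, 1.0, 0.4]
width: 0.0772
finger_force: 0.0
```

Request:
{"op": "carry_out", "data": {
  "motion": "0 0 0.01 0; 0 0 0.02 0; 0 0 0.03 0; 0 0 0.035 0; 0 0 0.035 0; 0 0 0.035 0; 0 0 0.035 0; 0 0 0.035 0"
}}

```text
time: 9.95
tool_pos: [0.5174, 0.0238, 0.123]
ee_rot: [3.142, 0.0, 3.14]
wrist_force: [-0.2, 1.0, 0.4]
width: 0.0772
finger_force: 0.0
```

```bash
python3 - <<'E'
from h import *
o=obs(); w=wsnap('w3');s=snap('scene','sc3')
A=cv2.resize(w['image'][140:280,220:420,::-1],None,fx=2.2,fy=2.2,interpolation=cv2.INTER_CUBIC)
B=cv2.resize(s['image'][95:155,290:335,::-1],None,fx=8,fy=8,interpolation=cv2.INTER_CUBIC)
C=np.zeros((480,440+360,3),np.uint8);C[:A.shape[0],:A.shape[1]]=A;C[:B.shape[0],440:]=B
cv2.imwrite('pics/c5.png',C)
E
```

```text
{'time': 9.95, 'joint_positions': [-0.0635, 0.0363, 1.5478, 0.0001, 1.5572, -1.6332], 'tool_pos': [0.5174, 0.0238, 0.123], 'ee_rot': [3.1415, 0.0003, 3.1405], 'wrist_force': [-0.2172, 1.0112, 0.3953], 'finger_force': 0.0, 'width': 0.0772}
```

View pics/c5.png

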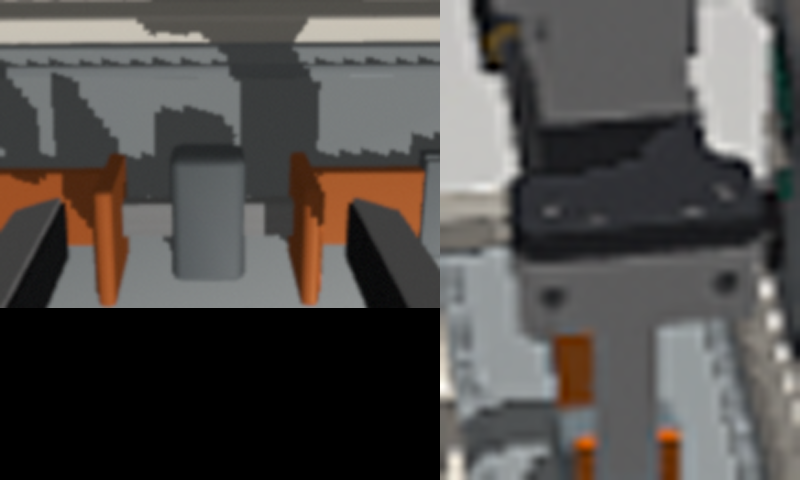

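Request:
{"op": "carry_out", "data": {
  "motion": "0 0 0 0; 0 0 0 0; 0 0 0 0; 0 0 0 0; 0 0 0 0; 0 0 0 0; 0 0 0 0; 0 0 0 0",
  "grip": -1
}}

```text
time: 10.85
tool_pos: [0.5174, 0.0239, 0.1231]
ee_rot: [3.141, 0.0, 3.141]
wrist_force: [-0.5, 1.0, 1.4]
width: 0.043
finger_force: 30.0
```

Request:
{"op": "carry_out", "data": {
  "motion": "0 0 -0.05 0; 0 0 -0.1 0; 0 0 -0.2 0; 0 0 -0.35 0; 0 0 -0.5 0; 0 0 -0.67 0; 0 0 -0.67 0; 0 0 -0.67 0"
}}

```text
time: 11.65
tool_pos: [0.5177, 0.0238, 0.2241]
ee_rot: [-3.142, 0.002, 3.14]
wrist_force: [-0.4, -0.4, -2.1]
width: 0.0428
finger_force: 30.0
```

```bash
python3 - <<'E'
from h import *
o=obs(); s=snap('scene','sc4'); w=wsnap('w4')
A=cv2.resize(s['image'][60:220,220:400,::-1],None,fx=2.2,fy=2.2); B=cv2.resize(w['image'][:,:,::-1],None,fx=.62,fy=.62)
C=np.zeros((360,800,3),np.uint8);C[:A.shape[0],:A.shape[1]]=A;C[:B.shape[0],400:400+B.shape[1]]=B
cv2.imwrite('pics/c6.png',C)
E
```

```text
{'time': 11.65, 'joint_positions': [-0.0635, 0.0104, 1.3744, 0.0001, 1.755, -1.6332], 'tool_pos': [0.5177, 0.0238, 0.2241], 'ee_rot': [-3.1415, 0.0018, 3.1405], 'wrist_force': [-0.4198, -0.3548, -2.1479], 'finger_force': 29.9853, 'width': 0.0428}
```

View pics/c6.png

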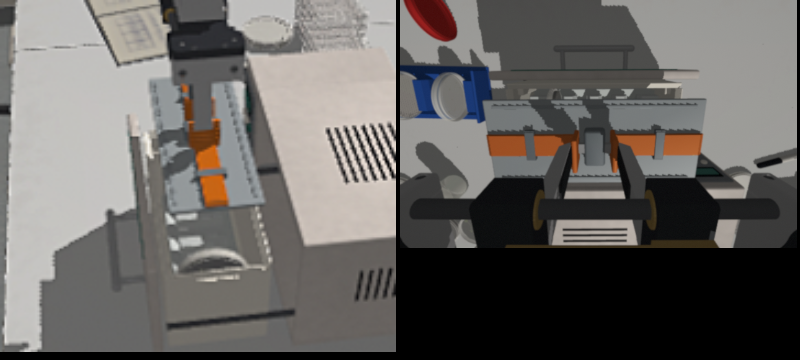

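Request:
{"op": "carry_out", "data": {
  "motion": "0.05 0.1 0 0; 0.1 0.25 0 0; 0.15 0.4 0 0; 0.2 0.55 0 0; 0.25 0.7 0 0; 0.31 0.85 0 0; 0.31 0.95 0 0; 0.31 1 0 0"
}}

```text
time: 12.55
tool_pos: [0.4702, 0.1755, 0.2227]
ee_rot: [-3.142, -0.001, -3.141]
wrist_force: [0.7, -0.8, -1.3]
width: 0.0428
finger_force: 30.0
```

Request:
{"op": "carry_out", "data": {
  "motion": "0 0.15 0 0; 0 0.35 0 0; 0 0.55 0 0; 0 0.75 0 0; 0 0.9 0 0; 0 1 0 0; 0 1 0 0; 0 1 0 0"
}}

```text
time: 13.35
tool_pos: [0.4713, 0.3232, 0.2231]
ee_rot: [-3.14, -0.0, 3.14]
wrist_force: [0.6, -0.3, -2.0]
width: 0.043
finger_force: 30.0
```

Request:
{"op": "carry_out", "data": {
  "motion": "0 0.1 0.05 0; 0 0.2 0.2 0; 0 0.2 0.4 0; 0 0.2 0.6 0; 0 0.2 0.75 0; 0 0.2 0.9 0; 0 0.2 1 0; 0 0.2 1 0"
}}

```text
time: 14.15
tool_pos: [0.4695, 0.3527, 0.0702]
ee_rot: [-3.139, -0.005, 3.14]
wrist_force: [-0.8, -1.3, -1.1]
width: 0.0425
finger_force: 30.0
```

Request:
{"op": "carry_out", "data": {
  "motion": "0 0 0.05 0; 0 0 0.15 0; 0 0 0.2 0; 0 0 0.26 0; 0 0 0.3 0; 0 0 0.34 0; 0 0 0.34 0; 0 0 0.34 0"
}}

```text
time: 14.95
tool_pos: [0.4713, 0.354, 0.0225]
ee_rot: [3.141, 0.0, 3.141]
wrist_force: [0.2, 0.3, -1.9]
width: 0.0426
finger_force: 30.0
```

Request:
{"op": "carry_out", "data": {
  "motion": "0 0 0.01 0; 0 0 0.02 0; 0 0 0.03 0; 0 0 0.04 0; 0 0 0.05 0; 0 0 0.06 0; 0 0 0.065 0; 0 0 0.065 0"
}}

```text
time: 15.75
tool_pos: [0.4711, 0.3538, 0.0125]
ee_rot: [-3.142, -0.0, 3.14]
wrist_force: [-0.7, -0.3, -1.2]
width: 0.0427
finger_force: 30.0
```

Request:
{"op": "carry_out", "data": {
  "motion": "0 0 0.005 0; 0 0 0.01 0; 0 0 0.015 0; 0 0 0.015 0; 0 0 0.015 0; 0 0 0.015 0; 0 0 0.015 0; 0 0 0.015 0"
}}

```text
time: 16.55
tool_pos: [0.4713, 0.3539, 0.0108]
ee_rot: [3.141, 0.0, 3.14]
wrist_force: [-1.5, -0.7, 1.5]
width: 0.0426
finger_force: 30.0
```

Request:
{"op": "carry_out", "data": {
  "motion": "0 0 0 0; 0 0 0 0; 0 0 0 0; 0 0 0 0; 0 0 0 0; 0 0 0 0; 0 0 0 0; 0 0 0 0",
  "grip": 0.64
}}

```text
time: 17.35
tool_pos: [0.4712, 0.3539, 0.0104]
ee_rot: [3.142, -0.0, 3.14]
wrist_force: [-0.4, 0.8, 0.5]
width: 0.0771
finger_force: 0.0
```

Request:
{"op": "carry_out", "data": {
  "motion": "0 0 -0.1 0; 0 0 -0.3 0; 0 0 -0.5 0; 0 0 -0.7 0; 0 0 -0.9 0; 0 0 -1 0; 0 0 -1 0; 0 0 -1 0"
}}

```text
time: 18.15
tool_pos: [0.4709, 0.3537, 0.1598]
ee_rot: [-3.141, -0.001, 3.14]
wrist_force: [-0.1, -0.6, -0.3]
width: 0.077
finger_force: 0.0
```

Request:
{"op": "carry_out", "data": {
  "motion": "0 -0.2 -0.2 0; 0 -0.4 -0.4 0; 0 -0.6 -0.6 0; 0 -0.8 -0.8 0; 0 -1 -1 0; 0 -1 -1 0; 0 -1 -1 0; 0 -1 -1 0",
  "grip": -0.2
}}

```text
time: 18.95
tool_pos: [0.4703, 0.2044, 0.3073]
ee_rot: [-3.141, -0.005, 3.141]
wrist_force: [0.7, -0.0, 0.1]
width: 0.0378
finger_force: 0.0
```

Request:
{"op": "carry_out", "data": {
  "motion": "0 -0.3 -0.2 0; 0 -0.6 -0.4 0; 0 -0.8 -0.4 0; 0 -1 -0.4 0; 0 -1 -0.4 0; 0 -1 -0.4 0; 0 -1 -0.4 0; 0 -1 -0.4 0"
}}

```text
time: 19.75
tool_pos: [0.4707, 0.0552, 0.3696]
ee_rot: [3.141, -0.002, -3.14]
wrist_force: [0.4, -0.1, -0.6]
width: 0.0376
finger_force: 0.0
```

Request:
{"op": "carry_out", "data": {
  "motion": "0 -0.3 0 0; 0 -0.6 0 0; 0 -0.8 0 0; 0 -1 0 0; 0 -1 0 0; 0 -1 0 0; 0 -1 0 0; 0 -1 0 0"
}}

```text
time: 20.55
tool_pos: [0.4708, -0.0948, 0.3706]
ee_rot: [3.141, 0.0, -3.14]
wrist_force: [-0.5, -0.4, 0.1]
width: 0.0378
finger_force: 0.0
```

```bash
python3 - <<'E'
from h import *
o=obs(); w=wsnap('w5'); t=snap('top','top5')
cv2.imwrite('pics/c7.png',np.vstack([w['image'][:290,:,::-1], t['image'][150:250,0:640,::-1]]))
E
```

```text
{'time': 20.55, 'joint_positions': [-0.3171, -0.03, 1.1234, 0.0004, 2.0478, -1.8889], 'tool_pos': [0.4708, -0.0948, 0.3706], 'ee_rot': [3.1413, 0.0005, -3.1404], 'wrist_force': [-0.4552, -0.4313, 0.1223], 'finger_force': 0.0, 'width': 0.0378}
```

View pics/c7.png

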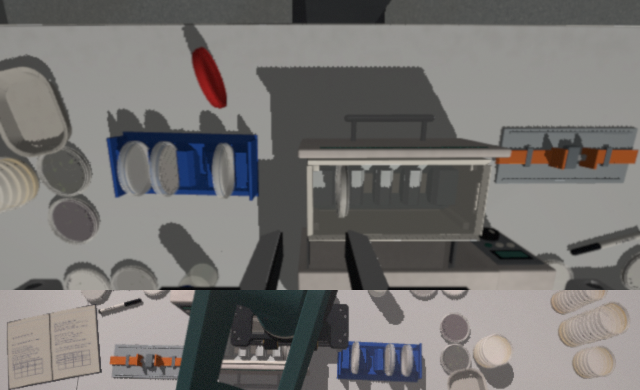

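Wrist view: one grown plate stands in drawer slot 1 at (342,190), and the other three drawer slots are empty. The rack plates are at (133,168), (163,168) and (223,170), and the free slot is at about (195,168). I'll check their colours and positions numerically.

```bash
python3 - <<'E'
from h import *
w=ld('w5');t=ld('top0');im=w['image'].astype(int)
for n,(u,v) in dict(p4=(133,168),p3=(163,168),p1=(223,170),dr=(342,190)).items():
    p=im[v-12:v+12,u-5:u+6].reshape(-1,3);print(n,p.mean(0).round(),p.std(0).round())
ti=t['image'].astype(int)
for n,(u,v) in dict(p1=(355,218),p3=(390,220),p4=(407,220),lying=(424,143),white=(453,142)).items():
    p=ti[v-8:v+8,u-1:u+2].reshape(-1,3);print('top',n,p.mean(0).round(),p.std(0).round())
# row profiles
for v in(150,170,190): print(v,'rack',im[v,108:262:2].sum(1).tolist())
for v in(175,190,210): print(v,'dr',im[v,306:372:2].sum(1).tolist())
for n,c,z in [('rackFL',(110,140),.055),('rackFR',(256,134),.055),('rackBR',(258,194),.055),('lipFL',(310,163),.136),('lipFR',(488,163),.136),('lipBL',(307,237),.136),('lipBR',(480,237),.136)]:
    print(n,ray(w,c,z).round(4))
# predicted slot tops
c=np.array([.517,.0255]); print([ (k+1, proj(w,[c[0],c[1]-.072+.048*k,.109])[0].round(0).tolist()) for k in range(4)])
A=cv2.resize(w['image'][120:250,100:500,::-1],None,fx=2,fy=2,interpolation=cv2.INTER_CUBIC)
B=cv2.resize(t['image'][190:255,330:430,::-1],None,fx=5,fy=5,interpolation=cv2.INTER_CUBIC)
C=np.zeros((590,800,3),np.uint8);C[:260]=A;C[265:590,:500]=B
cv2.imwrite('pics/c8.png',C)
E
```

```text
p4 [112. 110. 107.] [4. 4. 4.]
p3 [113. 110. 106.] [6. 5. 4.]
p1 [121. 120. 116.] [10. 10. 10.]
dr [117. 115. 110.] [19. 18. 17.]
top p1 [135. 128. 125.] [9. 9. 8.]
top p3 [107. 103. 104.] [9. 8. 7.]
top p4 [118. 113. 111.] [9. 9. 9.]
top lying [118. 111. 108.] [2. 2. 2.]
top white [155. 145. 141.] [2. 2. 3.]
150 rack [284, 192, 136, 129, 170, 123, 167, 252, 261, 265, 255, 287, 323, 324, 326, 327, 342, 354, 419, 413, 193, 99, 209, 255, 261, 260, 241, 263, 315, 333, 333, 340, 338, 330, 212, 111, 105, 98, 89, 93, 105, 122, 129, 120, 166, 203, 206, 141, 92, 86, 86, 74, 83, 128, 219, 247, 258, 255, 315, 402, 436, 424, 288, 108, 83, 82, 82, 84, 85, 88, 170, 194, 133, 130, 167, 397, 450]
170 rack [451, 392, 207, 167, 173, 350, 389, 392, 371, 400, 347, 327, 323, 322, 325, 326, 323, 323, 324, 336, 376, 377, 391, 374, 317, 325, 309, 330, 334, 338, 338, 339, 338, 339, 324, 194, 190, 195, 199, 193, 179, 171, 170, 152, 130, 127, 168, 194, 138, 129, 184, 135, 293, 386, 407, 386, 398, 360, 329, 328, 372, 413, 413, 241, 180, 196, 198, 197, 198, 189, 151, 205, 138, 130, 121, 158, 215]
190 rack [448,
[... 505 characters left out ...]
13, 444, 450, 451, 442, 390, 324, 249, 246, 246]
190 dr [288, 487, 499, 368, 219, 212, 213, 214, 216, 212, 213, 212, 213, 201, 219, 303, 335, 342, 381, 400, 325, 275, 215, 208, 217, 212, 211, 206, 203, 237, 246, 245, 247]
210 dr [270, 472, 500, 435, 231, 221, 218, 230, 233, 231, 234, 234, 232, 231, 236, 220, 264, 395, 457, 462, 319, 294, 234, 234, 231, 229, 231, 231, 228, 230, 228, 229, 232]
rackFL [ 0.4406 -0.4203  0.055 ]
rackFR [ 0.431  -0.1859  0.055 ]
rackBR [ 0.5298 -0.1872  0.055 ]
lipFL [ 0.4636 -0.0993  0.136 ]
lipFR [0.4631 0.1457 0.136 ]
lipBL [ 0.5731 -0.1038  0.136 ]
lipBR [0.5728 0.1506 0.136 ]
[(1, [345.0, 195.0]), (2, [377.0, 195.0]), (3, [409.0, 195.0]), (4, [441.0, 195.0])]
```

View pics/c8.png

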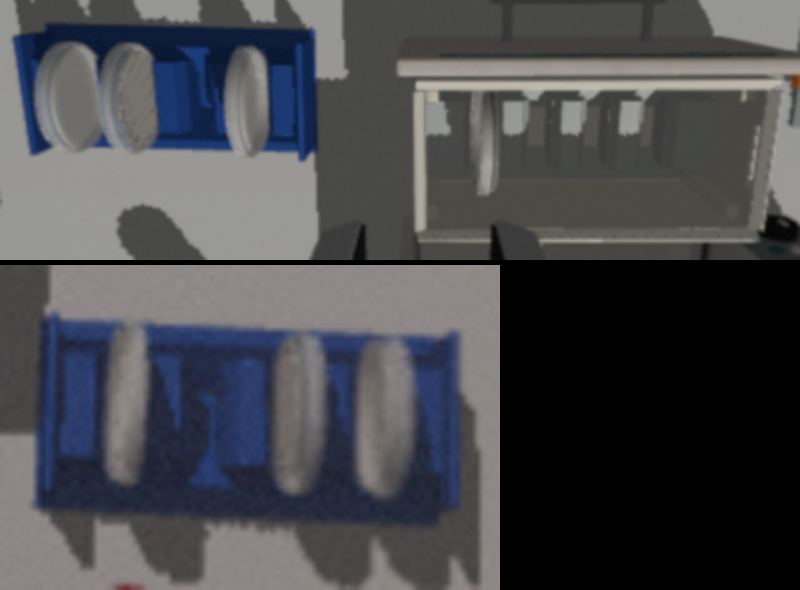

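Request:
{"op": "carry_out", "data": {
  "motion": "-0.13 -0.25 0.1 0; -0.13 -0.5 0.33 0; -0.13 -0.75 0.33 0; -0.13 -1 0.33 0; -0.13 -1 0.33 0; -0.13 -1 0.33 0; -0.13 -1 0.33 0; -0.13 -1 0.33 0"
}}

```text
time: 21.45
tool_pos: [0.4903, -0.2448, 0.3218]
ee_rot: [-3.141, 0.001, -3.141]
wrist_force: [0.1, 0.0, -0.4]
width: 0.0377
finger_force: 0.0
```

Request:
{"op": "carry_out", "data": {
  "motion": "0 -0.25 0 0; 0 -0.43 0 0; 0 -0.43 0 0; 0 -0.43 0 0; 0 -0.43 0 0; 0 -0.43 0 0; 0 -0.43 0 0; 0 -0.43 0 0"
}}

```text
time: 22.25
tool_pos: [0.49, -0.3101, 0.3212]
ee_rot: [-3.141, 0.0, 3.141]
wrist_force: [-0.3, 0.1, 0.7]
width: 0.0374
finger_force: 0.0
```

```bash
python3 - <<'E'
from h import *
o=obs(); w=wsnap('w6'); im=w['image'].astype(int)
# rack blue mask
hsv=cv2.cvtColor(w['image'],cv2.COLOR_RGB2HSV)
blue=((hsv[...,0]>100)&(hsv[...,0]<130)&(hsv[...,1]>120)).astype(np.uint8)
blue[260:]=0
n,l,st,ce=cv2.connectedComponentsWithStats(blue)
i=1+np.argmax(st[1:,4]);print('blue',st[i])
c,_=cv2.findContours((blue).astype(np.uint8),0,2)
pts=np.vstack([k for k in c if len(k)>15]);hull=cv2.convexHull(pts);ap=cv2.approxPolyDP(hull,4,True)[:,0];print(ap.tolist())
for p in ap: print(p, ray(w,p,.055).round(4), ray(w,p,0).round(4))
x,y,ww,hh=st[i][:4]
for v in range(y+8,y+hh,14):
    r=im[v,x:x+ww]; wh=(r.sum(1)>215)&(r[:,2]<r[:,0]+25); e=np.flatnonzero(np.diff(wh.astype(int)))+x
    print(v,e.tolist(), [ray(w,(u,v),.097)[1].round(4) for u in e], ray(w,(320,v),.097)[0].round(3))
E
```

```text
{'time': 22.25, 'joint_positions': [-0.662, 0.1711, 1.0093, 0.0002, 1.9608, -2.2324], 'tool_pos': [0.49, -0.3101, 0.3212], 'ee_rot': [-3.1414, 0.0005, 3.1412], 'wrist_force': [-0.3054, 0.1485, 0.7439], 'finger_force': 0.0, 'width': 0.0374}
blue [ 232  122  161   76 7508]
[[232, 129], [239, 122], [386, 126], [392, 133], [387, 196], [236, 193]]
[232 129] [ 0.4391 -0.4265  0.055 ] [ 0.4427 -0.4403  0.    ]
[239 122] [ 0.4293 -0.4159  0.055 ] [ 0.4317 -0.4284  0.    ]
[386 126] [ 0.4349 -0.2063  0.055 ] [ 0.4379 -0.1941  0.    ]
[392 133] [ 0.4447 -0.1971  0.055 ] [ 0.4489 -0.1838  0.    ]
[387 196] [ 0.5386 -0.1984  0.055 ] [ 0.5539 -0.1852  0.    ]
[236 193] [ 0.5339 -0.4271  0.055 ] [ 0.5487 -0.4409  0.    ]
130 [387] [np.float64(-0.214)] 0.438
144 [253, 270, 289, 301, 352, 368, 391] [np.float64(-0.3896), np.float64(-0.3672), np.float64(-0.3421), np.float64(-0.3263), np.float64(-0.2591), np.float64(-0.238), np.float64(-0.2076)] 0.456
158 [251, 271, 287, 301, 351, 369, 391] [np.float64(-0.3933), np.float64(-0.3666), np.float64(-0.3452), np.float64(-0.3265), np.float64(-0.2598), np.float64(-0.2358), np.float64(-0.2064)] 0.474
172 [233, 251, 271, 287, 300, 352, 369, 390] [np.float64(-0.4186), np.float64(-0.3943), np.float64(-0.3672), np.float64(-0.3456), np.float64(-0.3281), np.float64(-0.2578), np.float64(-0.2349), np.float64(-0.2065)] 0.493
186 [234, 254, 268, 288, 299, 355, 367, 389, 391] [np.float64(-0.4186), np.float64(-0.3912), np.float64(-0.3721), np.float64(-0.3447), np.float64(-0.3297), np.float64(-0.2531), np.float64(-0.2367), np.float64(-0.2066), np.float64(-0.2038)] 0.513
```

```bash
python3 - <<'E'
from h import *
s=ld('sc1')
for z in(.2187,.235,.25):
  for dx in(-.0375,.0375): print(z,dx,((proj(s,[.5173+dx,.0239-.0885,z])[0]+.5-[290,95])*8).round().tolist())
E
```

```text
0.2187 -0.0375 [74.0, 418.0]
0.2187 0.0375 [334.0, 394.0]
0.235 -0.0375 [72.0, 374.0]
0.235 0.0375 [335.0, 350.0]
0.25 -0.0375 [70.0, 333.0]
0.25 0.0375 [337.0, 309.0]
```

Request:
{"op": "carry_out", "data": {
  "motion": "-0.05 0.25 0 0; -0.1 0.5 0.1 0; -0.18 0.75 0.2 0; -0.18 1 0.2 0; -0.18 1 0.2 0; -0.18 1 0.2 0; -0.18 1 0.2 0; -0.18 1 0.2 0"
}}

```text
time: 23.1
tool_pos: [0.5171, -0.1619, 0.291]
ee_rot: [-3.141, 0.0, 3.139]
wrist_force: [-0.7, -0.4, -0.6]
width: 0.0379
finger_force: 0.0
```

Request:
{"op": "carry_out", "data": {
  "motion": "0 0.2 0.1 0; 0 0.4 0.2 0; 0 0.6 0.4 0; 0 0.75 0.6 0; 0 0.75 0.6 0; 0 0.75 0.6 0; 0 0.75 0.6 0; 0 0.75 0.6 0"
}}

```text
time: 23.9
tool_pos: [0.5184, -0.0497, 0.2031]
ee_rot: [-3.141, 0.004, 3.139]
wrist_force: [-0.3, -0.1, 0.3]
width: 0.0375
finger_force: 0.0
```

```bash
python3 - <<'E'
from h import *
o=obs(); w=wsnap('w7'); im=w['image'].astype(int)
print([(k+1, proj(w,[.517,.0245-.072+.048*k,.109])[0].round(0).tolist()) for k in range(4)])
for v in range(120,236,14):
    r=im[v,230:440]; print(v, ray(w,(320,v),.1)[0].round(3), r[::5].sum(1).tolist())
cv2.imwrite('pics/w7c.png',w['image'][:,:,::-1])
E
```

```text
{'time': 23.9, 'joint_positions': [-0.2043, 0.016, 1.4101, -0.0002, 1.7117, -1.7721], 'tool_pos': [0.5184, -0.0497, 0.2031], 'ee_rot': [-3.1406, 0.0037, 3.1385], 'wrist_force': [-0.3018, -0.0698, 0.2829], 'finger_force': 0.0, 'width': 0.0375}
[(1, [316.0, 194.0]), (2, [366.0, 193.0]), (3, [416.0, 193.0]), (4, [466.0, 193.0])]
120 0.449 [252, 496, 496, 499, 498, 497, 496, 495, 429, 251, 247, 250, 250, 247, 260, 488, 494, 500, 497, 494, 493, 490, 495, 490, 487, 483, 488, 495, 500, 497, 493, 487, 485, 490, 487, 490, 483, 475, 473, 478, 484, 487]
134 0.462 [246, 243, 242, 244, 267, 274, 277, 282, 285, 285, 290, 287, 297, 301, 303, 303, 310, 315, 311, 319, 324, 327, 338, 345, 347, 354, 356, 363, 372, 377, 374, 386, 388, 401, 407, 409, 415, 419, 418, 423, 427, 427]
148 0.475 [246, 244, 244, 245, 553, 554, 381, 550, 570, 379, 225, 221, 223, 218, 220, 224, 346, 248, 191, 220, 220, 221, 220, 502, 522, 523, 364, 223, 218, 224, 222, 250, 523, 522, 510, 221, 220, 223, 220, 221, 522, 522]
162 0.488 [244, 247, 247, 244, 533, 552, 385, 371, 377, 481, 485, 378, 242, 241, 226, 237, 395, 295, 217, 220
[... 514 characters left out ...]
224, 205, 218, 232, 237, 239, 226, 237]
204 0.53 [241, 247, 246, 245, 263, 557, 538, 376, 249, 239, 237, 238, 238, 237, 230, 242, 485, 522, 327, 222, 238, 237, 237, 221, 236, 236, 236, 224, 219, 239, 237, 230, 233, 233, 235, 219, 217, 233, 234, 236, 231, 233]
218 0.545 [243, 244, 247, 244, 245, 558, 553, 413, 234, 246, 246, 247, 245, 249, 248, 251, 477, 518, 325, 246, 247, 248, 246, 245, 246, 244, 245, 246, 246, 248, 246, 247, 248, 244, 244, 245, 244, 242, 247, 246, 247, 247]
232 0.56 [246, 245, 246, 241, 248, 567, 556, 366, 226, 204, 183, 247, 249, 245, 245, 248, 248, 244, 247, 246, 247, 246, 244, 182, 203, 212, 242, 243, 244, 246, 245, 245, 246, 243, 245, 244, 246, 243, 247, 245, 247, 243]
```

View pics/w7c.png

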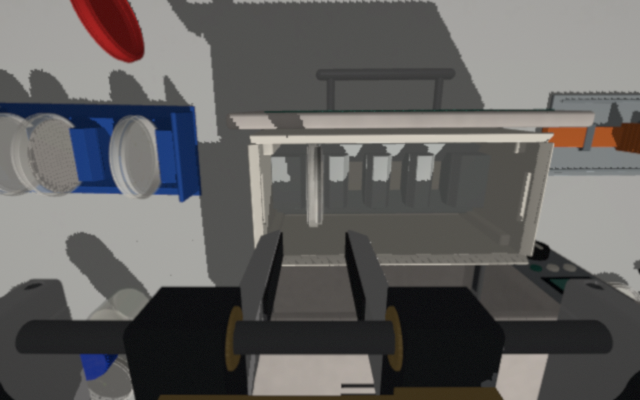

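The plate appears at (316,190), where slot 1 was predicted to be. Descending to grasp it.

Request:
{"op": "carry_out", "data": {
  "motion": "0 0.01 0.15 0; 0 0.01 0.35 0; 0 0.01 0.55 0; 0 0.01 0.75 0; 0 0.01 0.9 0; 0 0.01 0.97 0; 0 0.01 0.97 0; 0 0.01 0.97 0"
}}

```text
time: 24.75
tool_pos: [0.5183, -0.0472, 0.0569]
ee_rot: [-3.141, 0.002, 3.14]
wrist_force: [-0.2, -0.6, 0.6]
width: 0.0376
finger_force: 0.0
```

Request:
{"op": "carry_out", "data": {
  "motion": "0 0 0 0; 0 0 0 0; 0 0 0 0; 0 0 0 0; 0 0 0 0; 0 0 0 0; 0 0 0 0; 0 0 0 0",
  "grip": -1
}}

```text
time: 25.55
tool_pos: [0.5179, -0.0469, 0.0563]
ee_rot: [-3.141, 0.002, 3.14]
wrist_force: [-0.0, -1.6, 5.8]
width: 0.0159
finger_force: 30.0
```

Request:
{"op": "carry_out", "data": {
  "motion": "0 0 -0.05 0; 0 0 -0.15 0; 0 0 -0.3 0; 0 0 -0.5 0; 0 0 -0.7 0; 0 0 -0.9 0; 0 0 -1 0; 0 0 -1 0"
}}

```text
time: 26.35
tool_pos: [0.5182, -0.0467, 0.2076]
ee_rot: [-3.141, 0.004, 3.141]
wrist_force: [0.0, -0.3, -1.2]
width: 0.0154
finger_force: 30.0
```

Request:
{"op": "carry_out", "data": {
  "motion": "0 -0.1 0 0; 0 -0.3 0 0; 0 -0.5 0 0; 0.05 -0.7 0 0; 0.1 -0.85 0 0; 0.22 -0.95 0 0; 0.22 -1 0 0; 0.22 -1 0 0"
}}

```text
time: 27.15
tool_pos: [0.4833, -0.1976, 0.2034]
ee_rot: [3.14, -0.003, 3.138]
wrist_force: [-0.4, -0.0, -0.3]
width: 0.0157
finger_force: 30.0
```

Request:
{"op": "carry_out", "data": {
  "motion": "0 -0.1 0 0; 0 -0.25 0 0; 0 -0.4 0 0; 0 -0.55 0 0; 0 -0.607 0 0; 0 -0.607 0.1 0; 0 -0.607 0.2 0; 0 -0.607 0.3 0"
}}

```text
time: 27.95
tool_pos: [0.4837, -0.2863, 0.1582]
ee_rot: [3.14, -0.001, -3.141]
wrist_force: [0.4, -0.8, -0.5]
width: 0.0158
finger_force: 30.0
```

Request:
{"op": "carry_out", "data": {
  "motion": "0 0 0.1 0; 0 0 0.2 0; 0 0 0.3 0; 0 0 0.4 0; 0 0 0.5 0; 0 0 0.58 0; 0 0 0.6 0; 0 0 0.6 0"
}}

```text
time: 28.75
tool_pos: [0.4837, -0.2876, 0.0698]
ee_rot: [3.141, -0.001, 3.14]
wrist_force: [-0.6, 0.8, 0.5]
width: 0.0159
finger_force: 30.0
```

Request:
{"op": "carry_out", "data": {
  "motion": "0 0 0.04 0; 0 0 0.08 0; 0 0 0.12 0; 0 0 0.15 0; 0 0 0.16 0; 0 0 0.165 0; 0 0 0.165 0; 0 0 0.165 0"
}}

```text
time: 29.55
tool_pos: [0.4851, -0.2882, 0.047]
ee_rot: [-3.14, 0.003, 3.14]
wrist_force: [1.3, 0.8, 4.8]
width: 0.0159
finger_force: 30.0
```

Request:
{"op": "carry_out", "data": {
  "motion": "0 0 0 0; 0 0 0 0; 0 0 0 0; 0 0 0 0; 0 0 0 0; 0 0 -0.05 0; 0 0 -0.15 0; 0 0 -0.3 0",
  "grip": -0.25
}}

```text
time: 30.35
tool_pos: [0.4834, -0.2872, 0.091]
ee_rot: [3.14, -0.002, 3.14]
wrist_force: [0.1, -0.2, 0.0]
width: 0.0351
finger_force: 0.0
```

Request:
{"op": "carry_out", "data": {
  "motion": "0 0 -0.2 0; 0 0 -0.4 0; 0 0.15 -0.4 0; 0 0.3 -0.4 0; 0 0.3 -0.4 0; 0 0.3 -0.4 0; 0 0.3 -0.4 0; 0 0.3 -0.4 0"
}}

```text
time: 31.15
tool_pos: [0.4839, -0.2434, 0.1506]
ee_rot: [-3.141, -0.0, 3.14]
wrist_force: [-0.5, -0.3, 0.3]
width: 0.0353
finger_force: 0.0
```

```bash
python3 - <<'E'
from h import *
o=obs(); w=wsnap('w8'); im=w['image'].astype(int)
for y in(-.384,-.336,-.288,-.242): print(proj(w,[.484,y,.097])[0].round().tolist(),end=' ')
print()
for v in(150,165,180,195,210):
    r=im[v,120:420]; wh=((r.sum(1)>215)&(r[:,2]<r[:,0]+15)).astype(int); e=np.flatnonzero(np.diff(wh))+120
    print(v, ray(w,(320,v),.09)[0].round(3), e.tolist())
E
```

```text
{'time': 31.15, 'joint_positions': [-0.5706, 0.0781, 1.4488, -0.0002, 1.6148, -2.1394], 'tool_pos': [0.4839, -0.2434, 0.1506], 'ee_rot': [-3.1415, -0.0002, 3.1396], 'wrist_force': [-0.4599, -0.3442, 0.3165], 'finger_force': 0.0, 'width': 0.0353}
[145.0, 208.0] [202.0, 208.0] [260.0, 208.0] [315.0, 208.0] 
150 0.436 [362]
165 0.449 [143, 183, 199, 230, 253, 264, 275, 276, 307, 324, 364]
180 0.461 [138, 183, 194, 231, 251, 263, 269, 271, 307, 324, 363]
195 0.474 [121, 140, 185, 193, 231, 250, 271, 307, 324, 362]
210 0.488 [123, 140, 147, 149, 186, 197, 232, 250, 271, 306, 324, 361]
```

Request:
{"op": "carry_out", "data": {
  "motion": "-0.01 0 0.15 0; -0.01 0 0.3 0; -0.01 0 0.45 0; -0.01 0 0.6 0; -0.01 0 0.7 0; -0.01 0 0.71 0; -0.01 0 0.71 0; -0.01 0 0.71 0"
}}

```text
time: 32.0
tool_pos: [0.4864, -0.2434, 0.0456]
ee_rot: [-3.14, 0.002, 3.14]
wrist_force: [0.5, 0.8, 0.4]
width: 0.0351
finger_force: 0.0
```

Request:
{"op": "carry_out", "data": {
  "motion": "0 0 0 0; 0 0 0 0; 0 0 0 0; 0 0 0 0; 0 0 0 0; 0 0 0 0; 0 0 0 0; 0 0 0 0",
  "grip": -1
}}

```text
time: 32.8
tool_pos: [0.486, -0.2426, 0.0448]
ee_rot: [3.142, 0.001, 3.141]
wrist_force: [1.0, 2.2, 5.0]
width: 0.0159
finger_force: 30.0
```

Request:
{"op": "carry_out", "data": {
  "motion": "0 0 -0.05 0; 0 0 -0.15 0; 0 0 -0.3 0; 0 0 -0.5 0; 0 0 -0.7 0; 0 0 -0.9 0; 0 0 -1 0; 0 0 -1 0"
}}

```text
time: 33.6
tool_pos: [0.4866, -0.2437, 0.1974]
ee_rot: [-3.138, 0.005, 3.14]
wrist_force: [0.4, -0.6, -0.8]
width: 0.0159
finger_force: 30.0
```

Request:
{"op": "carry_out", "data": {
  "motion": "-0.05 0.05 -0.1 0; -0.1 0.15 -0.2 0; -0.15 0.3 -0.2 0; -0.21 0.5 -0.2 0; -0.21 0.7 -0.2 0; -0.21 0.85 -0.2 0; -0.21 0.95 -0.2 0; -0.21 1 -0.2 0"
}}

```text
time: 34.4
tool_pos: [0.5166, -0.0916, 0.2227]
ee_rot: [3.141, -0.002, -3.142]
wrist_force: [-1.1, 0.4, 1.1]
width: 0.0158
finger_force: 30.0
```

Request:
{"op": "carry_out", "data": {
  "motion": "0 0.1 0 0; 0 0.2 0 0; 0 0.3 0 0; 0 0.305 0.1 0; 0 0.305 0.2 0; 0 0.305 0.3 0; 0 0.305 0.4 0; 0 0.305 0.4 0"
}}

```text
time: 35.2
tool_pos: [0.5152, -0.047, 0.1602]
ee_rot: [3.14, -0.007, 3.14]
wrist_force: [0.4, 0.1, -1.4]
width: 0.0157
finger_force: 30.0
```

Request:
{"op": "carry_out", "data": {
  "motion": "0 0 0.1 0; 0 0 0.2 0; 0 0 0.3 0; 0 0 0.4 0; 0 0 0.5 0; 0 0 0.53 0; 0 0 0.55 0; 0 0 0.55 0"
}}

```text
time: 36.0
tool_pos: [0.5172, -0.0471, 0.0815]
ee_rot: [-3.141, -0.0, 3.14]
wrist_force: [0.2, -0.6, -1.4]
width: 0.0155
finger_force: 30.0
```

Request:
{"op": "carry_out", "data": {
  "motion": "0 0 0.04 0; 0 0 0.08 0; 0 0 0.12 0; 0 0 0.15 0; 0 0 0.15 0; 0 0 0.15 0; 0 0 0.15 0; 0 0 0.15 0"
}}

```text
time: 36.8
tool_pos: [0.517, -0.047, 0.0589]
ee_rot: [3.142, -0.001, 3.14]
wrist_force: [0.5, -0.7, -0.4]
width: 0.0155
finger_force: 30.0
```

Request:
{"op": "carry_out", "data": {
  "motion": "0 0 0.01 0; 0 0 0.01 0; 0 0 0.01 0; 0 0 0.01 0; 0 0 0.01 0; 0 0 0.01 0; 0 0 0.01 0; 0 0 0.01 0",
  "grip": -0.25
}}

```text
time: 37.6
tool_pos: [0.5173, -0.0469, 0.0577]
ee_rot: [3.141, 0.0, 3.14]
wrist_force: [0.7, -0.3, 0.3]
width: 0.0354
finger_force: 0.0
```

Request:
{"op": "carry_out", "data": {
  "motion": "0 0 -0.1 0; 0 0 -0.3 0; 0 0 -0.5 0; 0 0 -0.7 0; 0 0 -0.9 0; 0 0 -0.95 0; 0 0 -0.95 0; 0 0 -0.95 0"
}}

```text
time: 38.4
tool_pos: [0.5165, -0.0468, 0.1984]
ee_rot: [3.141, -0.003, 3.14]
wrist_force: [-0.5, -0.3, -0.2]
width: 0.0354
finger_force: 0.0
```

Request:
{"op": "carry_out", "data": {
  "motion": "0 -0.2 0 0; 0 -0.5 0 0; 0.1 -0.75 0 0; 0.22 -1 0 0; 0.22 -1 0 0; 0.22 -1 0 0; 0.22 -1 0 0; 0.22 -1 0 0"
}}

```text
time: 39.2
tool_pos: [0.4843, -0.1956, 0.1995]
ee_rot: [3.141, -0.001, -3.141]
wrist_force: [0.1, -0.8, -0.9]
width: 0.0355
finger_force: 0.0
```

Request:
{"op": "carry_out", "data": {
  "motion": "0 -0.25 0 0; 0 -0.5 0 0; 0 -0.75 0 0; 0 -0.93 0.1 0; 0 -0.93 0.3 0; 0 -0.93 0.3 0; 0 -0.93 0.3 0; 0 -0.93 0.3 0"
}}

```text
time: 40.0
tool_pos: [0.485, -0.3359, 0.157]
ee_rot: [-3.14, 0.002, -3.141]
wrist_force: [-0.1, 1.1, -0.4]
width: 0.0351
finger_force: 0.0
```

```bash
python3 - <<'E'
from h import *
o=obs(); w=wsnap('w9'); im=w['image'].astype(int)
for y in(-.384,-.337,-.288,-.242): print(proj(w,[.484,y,.097])[0].round().tolist(),end=' ')
print()
for v in(150,165,180,195,210):
    r=im[v,200:460]; wh=((r.sum(1)>215)&(r[:,2]<r[:,0]+15)).astype(int); e=np.flatnonzero(np.diff(wh))+200
    print(v, ray(w,(320,v),.09)[0].round(3), e.tolist())
E
```

```text
{'time': 40.0, 'joint_positions': [-0.7019, 0.1808, 1.3216, 0.0002, 1.6365, -2.2733], 'tool_pos': [0.485, -0.3359, 0.157], 'ee_rot': [-3.14, 0.0022, -3.141], 'wrist_force': [-0.1075, 1.0574, -0.4216], 'finger_force': 0.0, 'width': 0.0351}
[257.0, 204.0] [312.0, 205.0] [370.0, 205.0] [423.0, 205.0] 
150 0.439 [216, 256, 268, 306, 316]
165 0.451 [217, 250, 274, 304, 320, 350, 360, 362, 369]
180 0.464 [217, 247, 275, 303, 320, 350, 357, 358, 359, 361, 372, 457]
195 0.477 [218, 247, 275, 303, 320, 349, 356, 358, 375, 455]
210 0.491 [220, 247, 274, 302, 319, 349, 356, 357, 374, 453]
```

Request:
{"op": "carry_out", "data": {
  "motion": "0 0 0.15 0; 0 0 0.3 0; 0 0 0.45 0; 0 0 0.6 0; 0 0 0.7 0; 0 0 0.735 0; 0 0 0.735 0; 0 0 0.735 0"
}}

```text
time: 40.85
tool_pos: [0.4847, -0.337, 0.0464]
ee_rot: [-3.14, 0.002, 3.141]
wrist_force: [-0.4, -0.4, 0.2]
width: 0.0352
finger_force: 0.0
```

Request:
{"op": "carry_out", "data": {
  "motion": "0 0 0 0; 0 0 0 0; 0 0 0 0; 0 0 0 0; 0 0 0 0; 0 0 0 0; 0 0 0 0; 0 0 0 0",
  "grip": -1
}}

```text
time: 41.65
tool_pos: [0.4843, -0.3367, 0.0457]
ee_rot: [-3.141, 0.001, 3.14]
wrist_force: [-1.9, -0.1, 5.2]
width: 0.0155
finger_force: 29.9
```

Request:
{"op": "carry_out", "data": {
  "motion": "0 0 -0.05 0; 0 0 -0.15 0; 0 0 -0.3 0; 0 0 -0.5 0; 0 0 -0.7 0; 0 0 -0.9 0; 0 0 -1 0; 0 0 -1 0"
}}

```text
time: 42.45
tool_pos: [0.485, -0.3373, 0.1983]
ee_rot: [-3.138, 0.004, 3.141]
wrist_force: [0.3, -0.4, -0.8]
width: 0.0154
finger_force: 29.9
```

Request:
{"op": "carry_out", "data": {
  "motion": "-0.05 0.05 -0.1 0; -0.1 0.15 -0.2 0; -0.15 0.3 -0.2 0; -0.21 0.5 -0.2 0; -0.215 0.7 -0.2 0; -0.215 0.85 -0.2 0; -0.215 0.95 -0.2 0; -0.215 1 -0.2 0"
}}

```text
time: 43.25
tool_pos: [0.5162, -0.1847, 0.2246]
ee_rot: [3.141, -0.001, -3.141]
wrist_force: [-0.5, -0.3, 0.0]
width: 0.0155
finger_force: 29.9
```

Request:
{"op": "carry_out", "data": {
  "motion": "0 0.15 0 0; 0 0.3 0 0; 0 0.45 0 0; 0 0.6 0 0; 0 0.75 0 0; 0 0.9 0 0; 0 1 0 0; 0 1 0 0"
}}

```text
time: 44.05
tool_pos: [0.5165, -0.0354, 0.2248]
ee_rot: [3.141, -0.0, -3.141]
wrist_force: [-0.1, 0.4, -1.0]
width: 0.0156
finger_force: 29.9
```

Request:
{"op": "carry_out", "data": {
  "motion": "0 0.1 0 0; 0 0.2 0 0; 0 0.25 0 0; 0 0.25 0.1 0; 0 0.25 0.2 0; 0 0.25 0.3 0; 0 0.25 0.4 0; 0 0.25 0.4 0"
}}

```text
time: 44.85
tool_pos: [0.5145, 0.0009, 0.161]
ee_rot: [3.141, -0.007, 3.14]
wrist_force: [-0.7, 0.6, 0.4]
width: 0.0156
finger_force: 29.9
```

Request:
{"op": "carry_out", "data": {
  "motion": "0 0 0.1 0; 0 0 0.2 0; 0 0 0.3 0; 0 0 0.4 0; 0 0 0.5 0; 0 0 0.53 0; 0 0 0.55 0; 0 0 0.55 0"
}}

```text
time: 45.65
tool_pos: [0.5165, 0.001, 0.0823]
ee_rot: [3.142, -0.0, 3.14]
wrist_force: [-0.4, 0.0, -0.1]
width: 0.0158
finger_force: 29.9
```

Request:
{"op": "carry_out", "data": {
  "motion": "0 0 0.04 0; 0 0 0.08 0; 0 0 0.12 0; 0 0 0.15 0; 0 0 0.16 0; 0 0 0.165 0; 0 0 0.165 0; 0 0 0.165 0"
}}

```text
time: 46.45
tool_pos: [0.5166, 0.0009, 0.0586]
ee_rot: [-3.141, 0.0, 3.14]
wrist_force: [-2.4, -1.8, 4.8]
width: 0.0157
finger_force: 30.0
```

Request:
{"op": "carry_out", "data": {
  "motion": "0 0 0 0; 0 0 0 0; 0 0 0 0; 0 0 0 0; 0 0 0 0; 0 0 0 0; 0 0 0 0; 0 0 0 0",
  "grip": -0.25
}}

```text
time: 47.25
tool_pos: [0.5166, 0.001, 0.0577]
ee_rot: [3.142, 0.0, 3.141]
wrist_force: [-0.8, -0.6, 0.2]
width: 0.0354
finger_force: 0.0
```

Request:
{"op": "carry_out", "data": {
  "motion": "0 0 -0.1 0; 0 0 -0.3 0; 0 0 -0.5 0; 0 0 -0.7 0; 0 0 -0.9 0; 0 0 -0.95 0; 0 0 -0.95 0; 0 0 -0.95 0"
}}

```text
time: 48.05
tool_pos: [0.5158, 0.0011, 0.1984]
ee_rot: [3.141, -0.003, 3.14]
wrist_force: [-0.3, -0.2, -0.6]
width: 0.0352
finger_force: 0.0
```

Request:
{"op": "carry_out", "data": {
  "motion": "0 -0.2 0 0; 0 -0.5 0 0; 0 -0.75 0 0; 0 -1 0 0; 0 -1 0 0; 0 -1 0 0; 0 -1 0 0; 0 -1 0 0"
}}

```text
time: 48.85
tool_pos: [0.5163, -0.1476, 0.1997]
ee_rot: [3.141, -0.001, -3.141]
wrist_force: [0.5, 0.4, 0.1]
width: 0.0354
finger_force: 0.0
```

Request:
{"op": "carry_out", "data": {
  "motion": "0.05 -0.25 0 0; 0.1 -0.5 0 0; 0.2 -0.75 0 0; 0.225 -1 0 0; 0.225 -1 0 0; 0.225 -1 0 0; 0.225 -1 0 0; 0.225 -1 0 0"
}}

```text
time: 49.65
tool_pos: [0.483, -0.2973, 0.2004]
ee_rot: [3.141, 0.0, -3.14]
wrist_force: [0.1, 1.1, 0.6]
width: 0.0351
finger_force: 0.0
```

Request:
{"op": "carry_out", "data": {
  "motion": "0 -0.2 0 0; 0 -0.4 0 0; 0 -0.56 0 0; 0 -0.565 0.1 0; 0 -0.565 0.3 0; 0 -0.565 0.3 0; 0 -0.565 0.3 0; 0 -0.565 0.3 0"
}}

```text
time: 50.45
tool_pos: [0.4832, -0.3831, 0.1567]
ee_rot: [-3.14, 0.002, -3.141]
wrist_force: [0.0, -0.2, 0.4]
width: 0.0351
finger_force: 0.0
```

```bash
python3 - <<'E'
from h import *
o=obs(); w=wsnap('w10'); im=w['image'].astype(int)
for y in(-.384,-.337,-.288): print(proj(w,[.484,y,.097])[0].round().tolist(),end=' ')
print()
for v in(165,195,210):
    r=im[v,200:460]; wh=((r.sum(1)>215)&(r[:,2]<r[:,0]+15)).astype(int); e=np.flatnonzero(np.diff(wh))+200
    print(v, ray(w,(320,v),.09)[0].round(3), e.tolist())
E
```

```text
{'time': 50.45, 'joint_positions': [-0.7625, 0.2408, 1.2512, 0.0002, 1.6476, -2.3334], 'tool_pos': [0.4832, -0.3831, 0.1567], 'ee_rot': [-3.1403, 0.0017, -3.1414], 'wrist_force': [0.0132, -0.1527, 0.4198], 'finger_force': 0.0, 'width': 0.0351}
[312.0, 207.0] [367.0, 207.0] [425.0, 207.0] 
165 0.449 [265, 303, 319, 396, 404, 420, 421]
195 0.475 [265, 302, 319, 393, 399, 413, 414, 416, 429]
210 0.489 [266, 301, 319, 393, 398, 412, 414, 415, 429]
```

Request:
{"op": "carry_out", "data": {
  "motion": "0 0 0.15 0; 0 0 0.3 0; 0 0 0.45 0; 0 0 0.6 0; 0 0 0.7 0; 0 0 0.735 0; 0 0 0.735 0; 0 0 0.735 0"
}}

```text
time: 51.3
tool_pos: [0.4831, -0.3844, 0.0464]
ee_rot: [-3.14, 0.002, 3.141]
wrist_force: [-0.4, -0.8, 0.5]
width: 0.0352
finger_force: 0.0
```

Request:
{"op": "carry_out", "data": {
  "motion": "0 0 0 0; 0 0 0 0; 0 0 0 0; 0 0 0 0; 0 0 0 0; 0 0 0 0; 0 0 0 0; 0 0 0 0",
  "grip": -1
}}

```text
time: 52.1
tool_pos: [0.4827, -0.384, 0.0457]
ee_rot: [-3.141, 0.001, 3.14]
wrist_force: [-0.5, 0.6, 5.0]
width: 0.0158
finger_force: 30.0
```

Request:
{"op": "carry_out", "data": {
  "motion": "0 0 -0.05 0; 0 0 -0.15 0; 0 0 -0.3 0; 0 0 -0.5 0; 0 0 -0.7 0; 0 0 -0.9 0; 0 0 -1 0; 0 0 -1 0"
}}

```text
time: 52.9
tool_pos: [0.4833, -0.3844, 0.1984]
ee_rot: [-3.138, 0.004, 3.141]
wrist_force: [0.8, 0.1, -0.4]
width: 0.0156
finger_force: 30.0
```

Request:
{"op": "carry_out", "data": {
  "motion": "-0.05 0.05 -0.1 0; -0.1 0.15 -0.2 0; -0.15 0.3 -0.2 0; -0.21 0.5 -0.2 0; -0.225 0.7 -0.2 0; -0.225 0.85 -0.2 0; -0.225 0.95 -0.2 0; -0.225 1 -0.2 0"
}}

```text
time: 53.7
tool_pos: [0.5162, -0.2319, 0.2246]
ee_rot: [3.141, -0.001, -3.141]
wrist_force: [0.2, 0.5, -0.5]
width: 0.0158
finger_force: 30.0
```

Request:
{"op": "carry_out", "data": {
  "motion": "0 0.15 0 0; 0 0.3 0 0; 0 0.45 0 0; 0 0.6 0 0; 0 0.75 0 0; 0 0.9 0 0; 0 1 0 0; 0 1 0 0"
}}

```text
time: 54.5
tool_pos: [0.5165, -0.0826, 0.2249]
ee_rot: [3.141, 0.0, -3.141]
wrist_force: [-0.5, -0.9, -0.9]
width: 0.0158
finger_force: 30.0
```

Request:
{"op": "carry_out", "data": {
  "motion": "0 0.15 0 0; 0 0.3 0 0; 0 0.45 0 0; 0 0.6 0 0; 0 0.75 0 0; 0 0.88 0 0; 0 0.88 0 0; 0 0.88 0 0"
}}

```text
time: 55.3
tool_pos: [0.5168, 0.0472, 0.2247]
ee_rot: [-3.141, -0.0, 3.14]
wrist_force: [0.2, -0.3, -0.3]
width: 0.0158
finger_force: 30.0
```

Request:
{"op": "carry_out", "data": {
  "motion": "0 0.007 0.1 0; 0 0.007 0.2 0; 0 0.007 0.35 0; 0 0.007 0.5 0; 0 0.007 0.65 0; 0 0.007 0.8 0; 0 0.007 0.9 0; 0 0.007 0.95 0"
}}

```text
time: 56.1
tool_pos: [0.5143, 0.0486, 0.0787]
ee_rot: [-3.142, -0.006, 3.139]
wrist_force: [-0.7, -1.1, -0.5]
width: 0.016
finger_force: 30.0
```

Request:
{"op": "carry_out", "data": {
  "motion": "0 0 0.04 0; 0 0 0.08 0; 0 0 0.12 0; 0 0 0.15 0; 0 0 0.16 0; 0 0 0.165 0; 0 0 0.165 0; 0 0 0.165 0"
}}

```text
time: 56.9
tool_pos: [0.5171, 0.0491, 0.0593]
ee_rot: [-3.141, 0.002, 3.141]
wrist_force: [-2.1, -1.1, 5.4]
width: 0.0162
finger_force: 30.0
```

Request:
{"op": "carry_out", "data": {
  "motion": "0 0 0 0; 0 0 0 0; 0 0 0 0; 0 0 0 0; 0 0 0 0; 0 0 0 0; 0 0 0 0; 0 0 0 0",
  "grip": -0.25
}}

```text
time: 57.7
tool_pos: [0.5166, 0.0493, 0.0577]
ee_rot: [3.142, 0.0, 3.14]
wrist_force: [0.5, -0.1, 0.0]
width: 0.0353
finger_force: 0.0
```

Request:
{"op": "carry_out", "data": {
  "motion": "0 0 -0.1 0; 0 0 -0.3 0; 0 0 -0.5 0; 0 0 -0.7 0; 0 0 -0.9 0; 0 0 -1 0; 0 0 -1 0; 0 0 -1 0"
}}

```text
time: 58.5
tool_pos: [0.5162, 0.0493, 0.2065]
ee_rot: [3.141, -0.001, 3.14]
wrist_force: [0.1, -0.0, -0.2]
width: 0.0353
finger_force: 0.0
```

Request:
{"op": "carry_out", "data": {
  "motion": "0.1 0.1 -0.2 0; 0.2 0.35 -0.4 0; 0.31 0.6 -0.6 0; 0.31 0.8 -0.7 0; 0.31 1 -0.7 0; 0.31 1 -0.7 0; 0.31 1 -0.7 0; 0.31 1 -0.7 0",
  "grip": 0.64
}}

```text
time: 59.3
tool_pos: [0.47, 0.1984, 0.3109]
ee_rot: [-3.14, -0.003, 3.139]
wrist_force: [-0.1, 0.3, -0.0]
width: 0.077
finger_force: 0.0
```

Request:
{"op": "carry_out", "data": {
  "motion": "0 0.25 0 0; 0 0.5 0 0; 0 0.75 0 0; 0 0.9 0 0; 0 0.9 0 0; 0 0.9 0 0; 0 0.9 0 0; 0 0.9 0 0"
}}

```text
time: 60.1
tool_pos: [0.4708, 0.3329, 0.3131]
ee_rot: [3.142, 0.001, 3.138]
wrist_force: [-0.3, -0.3, 0.1]
width: 0.077
finger_force: 0.0
```

```bash
python3 - <<'E'
from h import *
o=obs(); w=wsnap('w11'); hsv=cv2.cvtColor(w['image'],cv2.COLOR_RGB2HSV)
m=((hsv[...,0]<16)&(hsv[...,1]>150)&(hsv[...,2]>60)).astype(np.uint8)
n,l,st,ce=cv2.connectedComponentsWithStats(m)
for i in range(1,n):
    if st[i,4]>60: 
        print(st[i],ce[i].round(1), ray(w,ce[i],.006).round(4), cv2.minAreaRect(np.argwhere(l==i)[:,::-1].astype(np.float32)))
for P in ([.4713,.3555,.0],): print(proj(w,[P[0],P[1]-.11,.006]),proj(w,[P[0],P[1]+.11,.006]))
t=snap('top','top11'); s=snap('scene','sc11')
C=np.zeros((590,800,3),np.uint8)
C[:290,:500]=cv2.resize(t['image'][160:250,195:350,::-1],(500,290),interpolation=cv2.INTER_CUBIC)
C[300:590,:320]=cv2.resize(s['image'][100:240,260:415,::-1],(320,290))
C[:250,505:800]=cv2.resize(w['image'][0:270,160:480,::-1],(295,250))
C[300:590,330:800]=cv2.resize(t['image'][130:280,60:440,::-1],(470,290))[:290]
cv2.imwrite('pics/c9.png',C)
E
```

```text
{'time': 60.1, 'joint_positions': [0.5174, 0.1598, 1.0384, -0.0003, 1.9429, -1.0502], 'tool_pos': [0.4708, 0.3329, 0.3131], 'ee_rot': [3.1416, 0.0006, 3.1383], 'wrist_force': [-0.3251, -0.2839, 0.1011], 'finger_force': 0.0, 'width': 0.077}
[252 158  31  15 432] [267.2 165.4] [0.4796 0.2588 0.006 ] ((267.0, 165.0), (14.0, 30.0), 90.0)
[290 158  25  22 361] [301.9 165.7] [0.4802 0.3146 0.006 ] ((302.0, 168.5), (21.0, 24.0), 90.0)
[347 158  24  22 377] [358.1 165.7] [0.4805 0.4048 0.006 ] ((358.5, 168.5), (21.0, 23.0), 90.0)
[378 158  31  15 438] [392.5 164.8] [0.4792 0.46   0.006 ] ((393.0, 165.0), (14.0, 30.0), 90.0)
[[258.62255352 160.30779156]] [[396.27565258 159.93380606]]
```

```bash
python3 - <<'E'
from h import *
for f in('w5','w11'):
    w=ld(f); hsv=cv2.cvtColor(w['image'],cv2.COLOR_RGB2HSV)
    m=((hsv[...,0]<16)&(hsv[...,1]>150)&(hsv[...,2]>60)).astype(np.uint8)
    n,l,st,ce=cv2.connectedComponentsWithStats(m)
    for i in range(1,n):
        if st[i,4]>60:
            yx=np.argwhere(l==i); vmax=yx[:,0].max(); us=yx[yx[:,0]>=vmax-3][:,1]
            print(f,st[i],'bottom',vmax,us.min(),us.max(), 'tabx', (ray(w,(us.mean(),vmax+.5),.04)-[.017,0,0]).round(4))
w=ld('w11');im=w['image'].astype(int)
for u in(275,330,380): print(u,im[135:205,u].sum(1).tolist())
print([ray(w,(320,v),.005)[0].round(4) for v in(140,150,160,170,180,190)])
t=ld('top11'); hsv=cv2.cvtColor(t['image'],cv2.COLOR_RGB2HSV)
m=((hsv[...,0]<16)&(hsv[...,1]>130)&(hsv[...,2]>60)).astype(np.uint8); n,l,st,ce=cv2.connectedComponentsWithStats(m)
for i in range(1,n):
    if st[i,4]>15: print('top',st[i],ce[i].round(1),ray(t,ce[i],.006).round(4))
t=ld('top5'); hsv=cv2.cvtColor(t['image'],cv2.COLOR_RGB2HSV)
m=((hsv[...,0]<16)&(hsv[...,1]>130)&(hsv[...,2]>60)).astype(np.uint8); n,l,st,ce=cv2.connectedComponentsWithStats(m)
for i in range(1,n):
    if st[i,4]>15: print('top5',st[i],ce[i].round(1),ray(t,ce[i],.006).round(4))
E
```

```text
w5 [ 193   48   33   60 1154] bottom 107 212 224 tabx [ 0.3735 -0.2466  0.04  ]
w5 [532 148  36  21 520] bottom 168 551 564 tabx [0.4713 0.3206 0.04  ]
w5 [580 149  26  19 317] bottom 167 580 596 tabx [0.4695 0.3726 0.04  ]
w5 [496 150  31  14 269] bottom 163 496 524 tabx [0.463  0.2371 0.04  ]
w5 [610 150  27  13 318] bottom 162 610 634 tabx [0.4608 0.4262 0.04  ]
w11 [252 158  31  15 432] bottom 172 253 282 tabx [0.4674 0.2638 0.04  ]
w11 [290 158  25  22 361] bottom 179 312 313 tabx [0.4783 0.3316 0.04  ]
w11 [347 158  24  22 377] bottom 179 348 350 tabx [0.4785 0.3869 0.04  ]
w11 [378 158  31  15 438] bottom 172 378 407 tabx [0.4679 0.4509 0.04  ]
275 [268, 272, 223, 217, 261, 283, 293, 295, 296, 292, 294, 296, 295, 293, 293, 294, 294, 295, 295, 285, 254, 180, 144, 156, 203, 217, 221, 222, 222, 219, 221, 220, 222, 219, 221, 218, 223, 227, 255, 288, 294, 293, 293, 293, 293, 296, 294, 292, 293, 295, 293, 293, 293, 288, 256, 229, 260, 288, 295, 300, 324, 364, 376, 378, 378, 379, 379, 380, 378, 380]
330 [282, 296, 277, 271, 282, 292, 296, 296, 298, 298, 294, 271, 206, 155, 141, 143, 
[... 685 characters left out ...]
 np.float64(0.4875), np.float64(0.504), np.float64(0.5208)]
top [127 212  13  11  90] [132.5 217.9] [0.4794 0.4127 0.006 ]
top [152 212  18  12 151] [160.4 218.4] [0.4799 0.327  0.006 ]
top [109 214  16   9 121] [116.3 217.5] [0.4791 0.4634 0.006 ]
top [173 215  18   9 139] [181.6 219.5] [0.4783 0.2628 0.006 ]
top [353 255  13  28 168] [359.2 268.3] [ 0.3502 -0.2578  0.006 ]
top5 [129 214  13  12 110] [135.1 220.2] [0.4726 0.4041 0.006 ]
top5 [154 215  18  11 150] [162.  220.9] [0.4727 0.3216 0.006 ]
top5 [110 217  16   8 121] [117.7 220.4] [0.4705 0.4581 0.006 ]
top5 [175 218   6   8  47] [177.4 221.4] [0.4724 0.2747 0.006 ]
top5 [353 255  13  30 185] [359.2 269. ] [ 0.3482 -0.2577  0.006 ]
```

Request:
{"op": "carry_out", "data": {
  "motion": "-0.055 0.08 0.15 0; -0.055 0.173 0.35 0; -0.055 0.173 0.55 0; -0.055 0.173 0.75 0; -0.055 0.173 0.9 0; -0.055 0.173 1 0; -0.055 0.173 1 0; -0.055 0.173 1 0"
}}

```text
time: 61.05
tool_pos: [0.4791, 0.3604, 0.1636]
ee_rot: [3.141, 0.001, 3.14]
wrist_force: [0.3, 0.1, 0.3]
width: 0.0768
finger_force: 0.0
```

```bash
python3 - <<'E'
from h import *
o=obs(); w=wsnap('w12'); hsv=cv2.cvtColor(w['image'],cv2.COLOR_RGB2HSV)
m=((hsv[...,0]<16)&(hsv[...,1]>150)&(hsv[...,2]>60)).astype(np.uint8)
n,l,st,ce=cv2.connectedComponentsWithStats(m)
for i in range(1,n):
    if st[i,4]>60:
        yx=np.argwhere(l==i); vmax=yx[:,0].max(); us=yx[yx[:,0]>=vmax-3][:,1]
        print(st[i],ce[i].round(1),ray(w,ce[i],.006).round(4),'tab', (ray(w,(us.mean(),vmax+.5),.04)-[.017,0,0]).round(4))
E
```

```text
{'time': 61.05, 'joint_positions': [0.5504, 0.2014, 1.2845, 0.0, 1.6544, -1.0191], 'tool_pos': [0.4791, 0.3604, 0.1636], 'ee_rot': [3.1409, 0.0011, 3.1403], 'wrist_force': [0.2698, 0.0929, 0.3492], 'finger_force': 0.0, 'width': 0.0768}
[255 170  35  33 659] [272.5 183.3] [0.4823 0.3137 0.006 ] tab [0.4782 0.3321 0.04  ]
[336 171  35  32 756] [351.8 182.1] [0.4811 0.4048 0.006 ] tab [0.4783 0.3871 0.04  ]
[379 171  44  21 890] [400.5 181. ] [0.4799 0.4607 0.006 ] tab [0.4663 0.4514 0.04  ]
[202 172  45  21 864] [224.1 181.5] [0.4801 0.2581 0.006 ] tab [0.4672 0.2679 0.04  ]
```

Request:
{"op": "carry_out", "data": {
  "motion": "0 -0.007 0.15 0; 0 -0.007 0.35 0; 0 -0.007 0.55 0; 0 -0.007 0.7 0; 0 -0.007 0.8 0; 0 -0.007 0.9 0; 0 -0.007 0.96 0; 0 -0.007 0.96 0"
}}

```text
time: 61.9
tool_pos: [0.4783, 0.3591, 0.0179]
ee_rot: [-3.141, -0.001, 3.14]
wrist_force: [-0.1, -1.2, 0.2]
width: 0.0772
finger_force: 0.0
```

Request:
{"op": "carry_out", "data": {
  "motion": "0 0 0.02 0; 0 0 0.04 0; 0 0 0.05 0; 0 0 0.05 0; 0 0 0.05 0; 0 0 0.05 0; 0 0 0.05 0; 0 0 0.05 0"
}}

```text
time: 62.7
tool_pos: [0.4788, 0.3593, 0.0113]
ee_rot: [3.141, 0.0, 3.141]
wrist_force: [0.4, -0.2, 0.5]
width: 0.0766
finger_force: 0.0
```

Request:
{"op": "carry_out", "data": {
  "motion": "0 0 0 0; 0 0 0 0; 0 0 0 0; 0 0 0 0; 0 0 0 0; 0 0 0 0; 0 0 0 0; 0 0 0 0",
  "grip": -1
}}

```text
time: 63.5
tool_pos: [0.4788, 0.3593, 0.0114]
ee_rot: [3.141, 0.0, 3.14]
wrist_force: [-0.3, 0.7, 1.7]
width: 0.0426
finger_force: 30.0
```

Request:
{"op": "carry_out", "data": {
  "motion": "0 0 -0.05 0; 0 0 -0.15 0; 0 0 -0.3 0; 0 0 -0.5 0; 0 0 -0.7 0; 0 0 -0.9 0; 0 0 -1 0; 0 0 -1 0"
}}

```text
time: 64.3
tool_pos: [0.4802, 0.3603, 0.165]
ee_rot: [3.138, 0.006, 3.141]
wrist_force: [0.8, 0.2, -2.3]
width: 0.0426
finger_force: 30.0
```

Request:
{"op": "carry_out", "data": {
  "motion": "0 0 -0.1 0; 0 0 -0.25 0; 0 -0.1 -0.43 0; 0 -0.2 -0.43 0; 0 -0.35 -0.43 0; 0 -0.5 -0.43 0; 0 -0.6 -0.43 0; 0 -0.6 -0.43 0"
}}

```text
time: 65.1
tool_pos: [0.4782, 0.2672, 0.2243]
ee_rot: [-3.14, -0.002, 3.138]
wrist_force: [0.6, 0.1, -1.6]
width: 0.0427
finger_force: 30.0
```

Request:
{"op": "carry_out", "data": {
  "motion": "-0.05 -0.1 0 0; -0.1 -0.25 0 0; -0.15 -0.4 0 0; -0.2 -0.55 0 0; -0.257 -0.7 0 0; -0.257 -0.85 0 0; -0.257 -0.9 0 0; -0.257 -0.9 0 0"
}}

```text
time: 65.9
tool_pos: [0.5169, 0.1342, 0.2252]
ee_rot: [3.141, -0.001, 3.139]
wrist_force: [-0.1, 0.9, -1.5]
width: 0.0428
finger_force: 30.0
```

Request:
{"op": "carry_out", "data": {
  "motion": "0 -0.1 0 0; 0 -0.25 0 0; 0 -0.4 0 0; 0 -0.55 0 0; 0 -0.65 0 0; 0 -0.73 0 0; 0 -0.735 0 0; 0 -0.735 0 0"
}}

```text
time: 66.7
tool_pos: [0.5169, 0.0243, 0.2257]
ee_rot: [3.141, 0.0, 3.141]
wrist_force: [-0.0, 0.0, -1.6]
width: 0.0422
finger_force: 30.0
```

```bash
python3 - <<'E'
from h import *
o=obs(); w=wsnap('w13')
for f in('w4','w13'):
    w=ld(f); hsv=cv2.cvtColor(w['image'],cv2.COLOR_RGB2HSV)
    m=((hsv[...,0]<16)&(hsv[...,1]>150)&(hsv[...,2]>60)).astype(np.uint8)
    n,l,st,ce=cv2.connectedComponentsWithStats(m)
    for i in range(1,n):
        if st[i,4]>200: print(f,st[i].tolist(),ce[i].round(1))
E
```

```text
{'time': 66.7, 'joint_positions': [-0.0632, 0.01, 1.3717, 0.0008, 1.7599, -1.6327], 'tool_pos': [0.5169, 0.0243, 0.2257], 'ee_rot': [3.1408, 0.0001, 3.1405], 'wrist_force': [-0.04, 0.0388, -1.5598], 'finger_force': 29.9915, 'width': 0.0422}
w4 [7, 0, 84, 66, 3690] [53.2 28.9]
w4 [216, 210, 73, 69, 2282] [254.  234.9]
w4 [339, 210, 73, 68, 2288] [373.7 233.9]
w4 [141, 217, 63, 35, 1975] [172.1 233.6]
w4 [425, 216, 63, 34, 2009] [455.6 232.4]
w13 [8, 0, 84, 67, 3672] [54.2 29.1]
w13 [216, 209, 73, 68, 2290] [254.1 233.6]
w13 [339, 209, 73, 68, 2288] [373.7 233. ]
w13 [425, 215, 63, 35, 2011] [455.5 231.5]
w13 [141, 216, 63, 34, 1995] [172.3 232.4]
```

Request:
{"op": "carry_out", "data": {
  "motion": "-0.008 -0.003 0.1 0; -0.008 -0.003 0.25 0; -0.008 -0.003 0.35 0; -0.008 -0.003 0.45 0; -0.008 -0.003 0.52 0; -0.008 -0.003 0.57 0; -0.008 -0.003 0.57 0; -0.008 -0.003 0.57 0"
}}

```text
time: 67.55
tool_pos: [0.5184, 0.0235, 0.1407]
ee_rot: [3.142, 0.001, 3.14]
wrist_force: [-0.4, 0.7, -1.7]
width: 0.0428
finger_force: 30.0
```

Request:
{"op": "carry_out", "data": {
  "motion": "0 0 0.02 0; 0 0 0.04 0; 0 0 0.06 0; 0 0 0.07 0; 0 0 0.08 0; 0 0 0.09 0; 0 0 0.09 0; 0 0 0.09 0"
}}

```text
time: 68.35
tool_pos: [0.5181, 0.0235, 0.1267]
ee_rot: [3.142, 0.0, 3.14]
wrist_force: [-0.7, 0.0, -2.1]
width: 0.0429
finger_force: 30.0
```

Request:
{"op": "carry_out", "data": {
  "motion": "0 0 0.005 0; 0 0 0.01 0; 0 0 0.015 0; 0 0 0.02 0; 0 0 0.02 0; 0 0 0.02 0; 0 0 0.02 0; 0 0 0.02 0"
}}

```text
time: 69.15
tool_pos: [0.518, 0.0236, 0.1237]
ee_rot: [3.141, 0.0, 3.141]
wrist_force: [-0.2, 0.5, -0.1]
width: 0.0428
finger_force: 30.0
```

Request:
{"op": "carry_out", "data": {
  "motion": "0 0 0.005 0; 0 0 0.007 0; 0 0 0.007 0; 0 0 0.007 0; 0 0 0.007 0; 0 0 0.007 0; 0 0 0.007 0; 0 0 0.007 0"
}}

```text
time: 69.95
tool_pos: [0.5184, 0.0235, 0.1237]
ee_rot: [3.142, 0.001, 3.14]
wrist_force: [-1.7, -0.2, 3.9]
width: 0.0428
finger_force: 30.0
```

Request:
{"op": "carry_out", "data": {
  "motion": "0 0 0 0; 0 0 0 0; 0 0 0 0; 0 0 0 0; 0 0 0 0; 0 0 0 0; 0 0 0 0; 0 0 0 0",
  "grip": 0.64
}}

```text
time: 70.75
tool_pos: [0.518, 0.0236, 0.1224]
ee_rot: [3.141, -0.0, 3.141]
wrist_force: [0.1, 0.0, -0.9]
width: 0.0772
finger_force: 0.0
```

Request:
{"op": "carry_out", "data": {
  "motion": "0 0 -0.1 0; 0 0 -0.3 0; 0 0 -0.5 0; 0 0 -0.7 0; 0 0 -0.9 0; 0 0 -1 0; 0 0 -1 0; 0 0 -1 0"
}}

```text
time: 71.55
tool_pos: [0.5181, 0.0235, 0.2731]
ee_rot: [3.142, 0.001, 3.14]
wrist_force: [-0.4, 0.6, -1.1]
width: 0.0773
finger_force: 0.0
```

Request:
{"op": "carry_out", "data": {
  "motion": "0.225 0.12 -0.31 0; 0.225 0.12 -0.31 0; 0.225 0.12 -0.31 0; 0.225 0.12 -0.31 0; 0.225 0.12 -0.31 0; 0.225 0.12 -0.31 0; 0.225 0.12 -0.31 0; 0.225 0.12 -0.31 0",
  "grip": -1
}}

```text
time: 72.35
tool_pos: [0.4844, 0.0414, 0.3185]
ee_rot: [3.142, -0.001, 3.14]
wrist_force: [0.0, 0.1, -0.5]
width: 0.0162
finger_force: 0.0
```

```bash
python3 - <<'E'
from h import *
o=obs(); wsnap('w14')
for f in('w1','w14'):
    w=ld(f); hsv=cv2.cvtColor(w['image'],cv2.COLOR_RGB2HSV)
    m=((hsv[...,0]<16)&(hsv[...,1]>150)&(hsv[...,2]>60)).astype(np.uint8)
    n,l,st,ce=cv2.connectedComponentsWithStats(m)
    for i in range(1,n):
        if 60<st[i,4]<3000: print(f,st[i].tolist(),ce[i].round(1), [ray(w,(st[i,0]+a*st[i,2]-.5,ce[i,1]),.12).round(4).tolist()[:2] for a in(0,1)])
A=ld('w1')['image'][145:255,170:425];B=ld('w14')['image'][145:255,170:425]
s=snap('scene','sc14'); D=s['image'][95:345,230:440]
C=np.zeros((600,800,3),np.uint8); 
C[:165,:382]=cv2.resize(A,(382,165))[:,:,::-1];C[170:335,:382]=cv2.resize(B,(382,165))[:,:,::-1]
C[:490,388:800]=cv2.resize(D,(412,490))[:,:,::-1]
cv2.imwrite('pics/c10.png',C)
E
```

```text
{'time': 72.35, 'joint_positions': [-0.0315, -0.0421, 1.2402, 0.0, 1.9446, -1.6008], 'tool_pos': [0.4844, 0.0414, 0.3185], 'ee_rot': [3.1415, -0.0011, 3.1402], 'wrist_force': [0.0389, 0.0892, -0.5043], 'finger_force': 0.0, 'width': 0.0162}
w1 [68, 31, 57, 68, 2369] [95.9 64.6] [[0.3544, -0.2439], [0.3545, -0.1767]]
w1 [248, 189, 31, 31, 565] [264.2 201. ] [[0.5206, -0.0418], [0.5205, -0.0012]]
w1 [318, 191, 31, 29, 575] [332.2 200.3] [[0.5195, 0.0498], [0.5194, 0.0903]]
w1 [357, 191, 34, 18, 594] [373.1 199.5] [[0.5182, 0.1007], [0.5181, 0.1452]]
w1 [205, 192, 36, 17, 591] [222.4 200. ] [[0.5193, -0.098], [0.5192, -0.0509]]
w14 [69, 30, 57, 69, 2439] [96.8 64.5] [[0.3545, -0.2439], [0.3548, -0.1771]]
w14 [250, 189, 31, 31, 583] [265.6 201.3] [[0.5209, -0.0417], [0.521, -0.0013]]
w14 [320, 189, 31, 31, 565] [333.9 200.7] [[0.5202, 0.0494], [0.5203, 0.0898]]
w14 [359, 191, 34, 19, 606] [375.5 199.5] [[0.5187, 0.1001], [0.5187, 0.1443]]
w14 [207, 192, 35, 18, 615] [224.  200.5] [[0.5197, -0.0977], [0.5198, -0.0521]]
```

Request:
{"op": "carry_out", "data": {
  "motion": "0.2 -0.117 0 0; 0.4 -0.117 0.1 0; 0.6 -0.117 0.2 0; 0.6 -0.117 0.4 0; 0.6 -0.117 0.6 0; 0.6 -0.117 0.6 0; 0.6 -0.117 0.6 0; 0.6 -0.117 0.6 0",
  "grip": -1
}}

```text
time: 73.25
tool_pos: [0.3954, 0.024, 0.2312]
ee_rot: [-3.141, 0.003, 3.141]
wrist_force: [-0.3, -0.2, 0.2]
width: 0.0004
finger_force: 0.0
```

Request:
{"op": "carry_out", "data": {
  "motion": "0 0 0.2 0; 0 0 0.4 0; 0 0 0.6 0; 0 0 0.8 0; 0 0 0.82 0; 0 0 0.82 0; 0 0 0.82 0; 0 0 0.82 0"
}}

```text
time: 74.05
tool_pos: [0.396, 0.024, 0.1085]
ee_rot: [-3.141, 0.004, 3.141]
wrist_force: [1.1, -0.7, -0.3]
width: 0.0005
finger_force: 0.0
```

Request:
{"op": "carry_out", "data": {
  "motion": "-0.03 0 0 0; -0.06 0 0 0; -0.09 0 0 0; -0.12 0 0 0; -0.15 0 0 0; -0.18 0 0 0; -0.2 0 0 0; -0.2 0 0 0"
}}

```text
time: 74.85
tool_pos: [0.4246, 0.0241, 0.106]
ee_rot: [3.141, -0.0, 3.14]
wrist_force: [-0.1, -0.1, -0.2]
width: 0.0006
finger_force: 0.0
```

Request:
{"op": "carry_out", "data": {
  "motion": "-0.02 0 0 0; -0.04 0 0 0; -0.06 0 0 0; -0.08 0 0 0; -0.1 0 0 0; -0.12 0 0 0; -0.14 0 0 0; -0.16 0 0 0"
}}

```text
time: 75.65
tool_pos: [0.4485, 0.0242, 0.1061]
ee_rot: [3.141, -0.0, 3.141]
wrist_force: [-2.2, 0.1, 2.0]
width: 0.0005
finger_force: 1.3
```

Request:
{"op": "carry_out", "data": {
  "motion": "-0.05 0 0 0; -0.1 0 0 0; -0.15 0 0 0; -0.2 0 0 0; -0.25 0 0 0; -0.3 0 0 0; -0.35 0 0 0; -0.4 0 0 0"
}}

```text
time: 76.45
tool_pos: [0.5089, 0.0243, 0.106]
ee_rot: [3.141, -0.0, 3.141]
wrist_force: [-3.7, 2.7, 2.4]
width: 0.0004
finger_force: 1.5
```

Request:
{"op": "carry_out", "data": {
  "motion": "-0.05 0 0 0; -0.1 0 0 0; -0.15 0 0 0; -0.2 0 0 0; -0.25 0 0 0; -0.3 0 0 0; -0.3 0 0 0; -0.3 0 0 0"
}}

```text
time: 77.25
tool_pos: [0.5543, 0.0231, 0.1063]
ee_rot: [-3.14, 0.002, 3.14]
wrist_force: [-0.4, 0.0, 0.2]
width: 0.0007
finger_force: 0.0
```

```bash
python3 - <<'E'
from h import *
o=obs(); s=snap('scene','sc15')
C=np.zeros((600,800,3),np.uint8)
a=ld('sc14')['image'][80:350,225:445,::-1];b=s['image'][80:350,225:445,::-1]
C[:490,:400]=cv2.resize(a,(400,490));C[:490,400:]=cv2.resize(b,(400,490))
cv2.imwrite('pics/c11.png',C)
E
```

```text
{'time': 77.25, 'joint_positions': [-0.0597, 0.1249, 1.4865, -0.0013, 1.5283, -1.6288], 'tool_pos': [0.5543, 0.0231, 0.1063], 'ee_rot': [-3.1402, 0.0019, 3.14], 'wrist_force': [-0.4042, 0.0091, 0.2145], 'finger_force': 0.0, 'width': 0.0007}
```

View pics/c11.png

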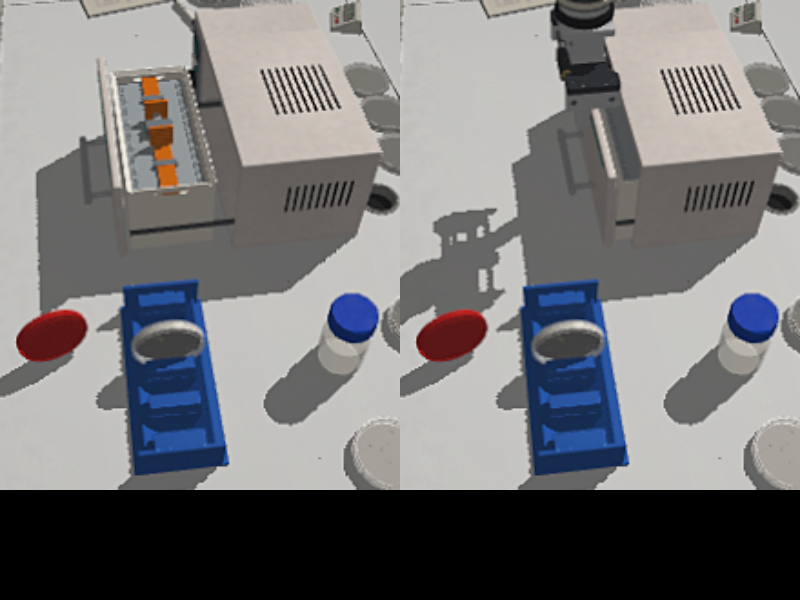

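The drawer is partly shut, the cover is seated, the dark plate stands in the rack, and the bottle is upright. I'll keep pushing.

Request:
{"op": "carry_out", "data": {
  "motion": "-0.03 0 0 0; -0.06 0 0 0; -0.09 0 0 0; -0.12 0 0 0; -0.15 0 0 0; -0.17 0 0 0; -0.17 0 0 0; -0.17 0 0 0"
}}

```text
time: 78.1
tool_pos: [0.5794, 0.0243, 0.1059]
ee_rot: [3.141, 0.001, 3.141]
wrist_force: [-0.6, 0.1, 0.4]
width: 0.0005
finger_force: 0.0
```

Request:
{"op": "carry_out", "data": {
  "motion": "-0.01 0 0 0; -0.02 0 0 0; -0.03 0 0 0; -0.04 0 0 0; -0.05 0 0 0; -0.05 0 0 0; -0.05 0 0 0; -0.05 0 0 0"
}}

```text
time: 78.9
tool_pos: [0.5865, 0.0239, 0.106]
ee_rot: [-3.142, 0.0, 3.14]
wrist_force: [-1.0, 1.3, -0.6]
width: 0.0006
finger_force: 0.6
```

Request:
{"op": "carry_out", "data": {
  "motion": "-0.005 0 0 0; -0.01 0 0 0; -0.015 0 0 0; -0.02 0 0 0; -0.025 0 0 0; -0.03 0 0 0; -0.035 0 0 0; -0.04 0 0 0"
}}

```text
time: 79.7
tool_pos: [0.5865, 0.0239, 0.1061]
ee_rot: [-3.141, -0.013, 3.141]
wrist_force: [-17.2, 0.6, 8.1]
width: 0.0007
finger_force: 9.1
```

Request:
{"op": "carry_out", "data": {
  "motion": "-0.005 0 0 0; -0.01 0 0 0; -0.015 0 0 0; -0.02 0 0 0; -0.02 0 0 0; -0.02 0 0 0; -0.02 0 0 0; -0.02 0 0 0"
}}

```text
time: 80.5
tool_pos: [0.5863, 0.0239, 0.1062]
ee_rot: [-3.141, -0.02, 3.141]
wrist_force: [-24.1, -0.4, 11.1]
width: 0.0005
finger_force: 12.6
```

Request:
{"op": "carry_out", "data": {
  "motion": "0.1 0 0 0; 0.3 0 0 0; 0.6 0 0 0; 0.8 0 -0.3 0; 0.9 0 -0.6 0; 0.9 0 -0.9 0; 0.9 0 -1 0; 0.9 0 -1 0"
}}

```text
time: 81.3
tool_pos: [0.4627, 0.0235, 0.2606]
ee_rot: [-3.14, 0.011, 3.14]
wrist_force: [-0.0, 0.8, -0.3]
width: 0.0005
finger_force: 0.0
```

```bash
python3 - <<'E'
from h import *
o=obs(); w=wsnap('w16'); im=w['image'].astype(int)
# handle bar z=.057, panel top z=.157 predicted for opening d
for d in(0,.005,.013): print(d,'panel top outer',proj(w,[.445+.16-d,.06,.157])[0].round(1),'handle outer',proj(w,[.41+.16-d,.024,.057])[0].round(1))
w1=ld('w1'); print('w1 check',proj(w1,[.445,.06,.157])[0].round(1),proj(w1,[.41,.024,.057])[0].round(1), w1['image'][95:160,312].sum(1).tolist())
u=int(proj(w,[.6,.06,.157])[0][0]); print(u,im[60:330:1,u].sum(1).tolist())
s=ld('sc15')
s=snap('scene','sc16');
for d in(0,.01): print(proj(s,[[.445+.16-d,-.113,.157],[.445+.16-d,.16,.157]]).round(1).tolist())
v=int(proj(s,[.6,.0,.157])[0][1]);print(v,s['image'][v,310:370].astype(int).sum(1).tolist(), [proj(s,[.605-d,.0,.157])[0].round(1).tolist() for d in (0,.01,.02)])
E
```

```text
{'time': 81.3, 'joint_positions': [-0.0713, -0.1181, 1.4253, -0.0005, 1.8238, -1.6405], 'tool_pos': [0.4627, 0.0235, 0.2606], 'ee_rot': [-3.1404, 0.0106, 3.1399], 'wrist_force': [-0.0296, 0.8159, -0.3293], 'finger_force': 0.0, 'width': 0.0005}
0 panel top outer [346.4 315.2] handle outer [313.9 247.5]
0.005 panel top outer [346.5 311.3] handle outer [313.9 244.2]
0.013 panel top outer [346.7 305.1] handle outer [313.9 238.8]
w1 check [327.3 146.4] [299.  112.8] [193, 196, 194, 193, 193, 193, 195, 196, 193, 197, 185, 156, 147, 158, 168, 155, 148, 141, 147, 174, 191, 193, 193, 192, 196, 197, 195, 196, 196, 197, 195, 196, 193, 194, 194, 195, 194, 188, 174, 169, 169, 166, 168, 165, 163, 152, 117, 144, 221, 293, 354, 387, 397, 410, 417, 426, 430, 394, 273, 206, 231, 345, 466, 491, 488]
346 [396, 398, 399, 397, 396, 396, 396, 397, 398, 396, 399, 396, 397, 398, 398, 400, 398, 398, 396, 401, 400, 400, 399, 397, 399, 401, 399, 400, 399, 398, 400, 401, 400, 401, 401, 400, 400, 401, 401, 399, 401, 396, 400, 399, 399, 401, 400, 403, 400, 403, 403, 403, 402, 402, 400, 400, 401, 400, 400, 400, 402
[... 723 characters left out ...]
72, 169, 172, 167, 170, 170, 172, 166, 169, 169, 168, 167, 170, 169, 167, 169, 168, 167, 165, 167, 159, 123, 66, 20, 33, 21, 32, 29, 24, 23, 36, 23, 32, 29, 31, 25, 24, 29, 33, 32, 33, 25, 23, 36, 26, 32, 33, 29, 30, 28, 34, 40, 27, 24, 35, 32, 33, 28, 27, 29, 29, 21, 35, 36, 26]
[[354.9, 175.2], [335.4, 106.2]]
[[350.7, 175.7], [331.9, 106.5]]
143 [244, 266, 279, 285, 292, 292, 291, 292, 291, 291, 291, 294, 293, 290, 290, 293, 290, 291, 291, 293, 295, 276, 260, 260, 258, 259, 260, 257, 258, 256, 267, 190, 215, 277, 288, 287, 280, 320, 291, 266, 498, 565, 556, 545, 543, 542, 543, 540, 542, 549, 546, 541, 547, 543, 547, 550, 552, 554, 560, 559] [[346.0, 143.6], [342.1, 143.9], [338.2, 144.3]]
```

```bash
python3 - <<'E'
from h import *
w=ld('w1');v=ld('w16')
for c in(105.5,109.5,113.5): print(ray(w,(312,c),.057)[0].round(4))
for c in(235.8,240.5,245.5): print(ray(v,(346,c),.057)[0].round(4))
s=snap('wrist','w17')
t=snap('top','top17')
for f in('top0','top17'):
    t=ld(f); c=proj(t,[.6,-.06,.1])[0]; u=int(c[0]); print(f,u,t['image'][165:250,u].astype(int).sum(1).tolist())
t=ld('top17'); print(proj(t,[[.41,-.06,.057],[.445,-.06,.157],[.57,-.06,.057],[.605,-.06,.157]]).round(1).tolist())
E
```

```text
0.4001
0.4055
0.4109
0.5526
0.5595
0.567
top0 290 [213, 223, 217, 219, 213, 208, 215, 216, 215, 214, 213, 222, 257, 367, 281, 274, 274, 217, 200, 191, 232, 290, 236, 325, 331, 326, 326, 340, 326, 321, 331, 326, 300, 261, 272, 261, 261, 258, 269, 266, 250, 188, 212, 318, 327, 334, 327, 336, 337, 329, 329, 328, 312, 297, 327, 321, 405, 486, 470, 275, 317, 430, 419, 385, 293, 177, 167, 182, 184, 193, 189, 197, 209, 203, 211, 211, 200, 213, 207, 204, 198, 212, 213, 204, 210]
top17 290 [246, 249, 244, 251, 227, 172, 193, 216, 222, 215, 219, 223, 215, 213, 223, 211, 217, 225, 236, 237, 253, 243, 232, 245, 240, 251, 239, 244, 243, 241, 247, 248, 239, 249, 244, 240, 251, 240, 250, 235, 245, 253, 237, 248, 240, 242, 251, 242, 244, 240, 244, 239, 242, 244, 244, 251, 254, 321, 445, 473, 471, 474, 472, 470, 473, 469, 471, 482, 468, 476, 477, 470, 479, 472, 468, 477, 473, 474, 473, 471, 475, 475, 471, 470, 479]
[[289.1, 244.5], [286.6, 227.6], [291.1, 187.5], [289.0, 165.6]]
```

```bash
python3 - <<'E'
from h import *
a=ld('sc14');b=ld('sc16')
for y in(-.1,-.05,0.05):
  for n,s,x0 in(('open',a,.445),('shut',b,.605)):
    out=[]
    for dx in np.arange(-.012,.032,.002):
        p=proj(s,[x0+dx,y,.157])[0]; g=cv2.getRectSubPix(s['image'].astype(np.float32).mean(2),(1,1),(float(p[0]),float(p[1])))[0,0]; out.append(int(g))
    print(y,n,out)
E
```

```text
-0.1 open [100, 100, 101, 99, 89, 97, 139, 181, 194, 197, 219, 178, 109, 102, 160, 221, 234, 183, 148, 150, 152, 148]
-0.1 shut [88, 88, 93, 97, 97, 97, 96, 96, 95, 92, 91, 126, 148, 153, 152, 152, 153, 154, 156, 158, 160, 161]
-0.05 open [99, 100, 101, 95, 78, 81, 143, 181, 194, 200, 219, 178, 103, 117, 180, 227, 237, 182, 140, 123, 121, 120]
-0.05 shut [66, 65, 81, 94, 98, 97, 96, 100, 100, 93, 86, 143, 175, 185, 182, 180, 180, 181, 181, 181, 182, 182]
0.05 open [191, 193, 196, 185, 145, 102, 136, 174, 188, 194, 190, 176, 153, 130, 181, 220, 222, 182, 139, 127, 120, 115]
0.05 shut [62, 73, 86, 96, 95, 94, 93, 93, 98, 87, 104, 141, 175, 181, 182, 181, 181, 181, 181, 181, 182, 182]
```

```bash
python3 - <<'E'
from h import *
print(robot.close_job())
E
```

```text
the job is handed in; nothing more can be done
None
```

I handed the job in at about 81 s: the dark plate is in the rack, the three white plates are in the drawer, the cover is back on with both tabs sprung out, the drawer is pushed to a hard stop and the bottle is standing. I did not see the catches engage or read the drawer's seating directly: the cover's height and tab positions match the start, and the drawer held rigid at 24 N, well above the detent.

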